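Load the grinding sled, free it and lock it home

TASK

Get the grinding sled ready: put both rusty flat-bar scraps from the blue sled into the grey scrap bin, then lay every square tube offcut from the bench flat on the sled's tray. Next push the loaded sled leftwards along its rail by its yellow plate; it sticks on the way, so push until it breaks free, never letting it shoot off at speed, and bring it right home against the hidden end stop. Then knock the red locking pin fully down with the mallet (not with the fingers), lay the mallet back on its black rubber mat, and leave the spray can, the jar and the mug alone.

Things in the scene. Friction and masses are not known exactly. Their poses are not given: they have to be found in the camera images.
- tube1: A square steel tube offcut, silvery with dark open ends, 90 long (own x), 30 x 30 mm across, 0.16 kg; origin at its centre, 15 mm above what it lies on. All tubes are alike; one that reads None throughout is absent today.
- tube2: A square steel tube offcut, silvery with dark open ends, 90 long (own x), 30 x 30 mm across, 0.16 kg; origin at its centre, 15 mm above what it lies on. All tubes are alike; one that reads None throughout is absent today.
- tube3: A square steel tube offcut, silvery with dark open ends, 90 long (own x), 30 x 30 mm across, 0.16 kg; origin at its centre, 15 mm above what it lies on. All tubes are alike; one that reads None throughout is absent today.
- tube4: A square steel tube offcut, silvery with dark open ends, 90 long (own x), 30 x 30 mm across, 0.16 kg; origin at its centre, 15 mm above what it lies on. All tubes are alike; one that reads None throughout is absent today.
- scrap1: Rust-brown flat-bar scrap, one of two alike, 84 long (own x) x 28 wide (own y) x 18 mm high, 0.22 kg; origin at its centre. Both start on the sled's tray, lying about along it, 70 mm or more apart.
- scrap2: Rust-brown flat-bar scrap, one of two alike, 84 long (own x) x 28 wide (own y) x 18 mm high, 0.22 kg; origin at its centre. Both start on the sled's tray, lying about along it, 70 mm or more apart.
- scrap_bin: Grey open-topped scrap bin, fixed to the bench, 140 (own x) x 120 (own y) x 60 mm high, walls and floor 4 to 5 mm; origin at the centre of its underside.
- rail: Steel rail fixed on the bench, 460 mm long, running along its own y (about world +y, the robot's left), all below 20 mm high. Its own +y is the way to push the sled. Origin on the bench, midway under the tray when the sled is at 0.
- sled (a joint): Travel of the blue sled along the rail's own +y, in m; 0 is its rearmost place and it starts between 0 and 0.025. It drags with about 4 N; soon after the start a burr under the tray holds it until it is pushed with some 10 to 15 N, then it breaks free. The end stop is hidden under the tray: it is felt as a solid halt (beyond 20 N) more than 0.11 m from 0. The sled stays where it is left.
- tray_floor (a point): Centre of the tray floor on the sled, 30 mm above the bench; axes as the rail's. The tray is 180 mm (own x) by 210 mm (own y) inside, with a rim 12 mm high and 5 mm thick; big enough for four tubes two by two, laid along its own y.
- push_plate (a point): Middle of the rear face of the yellow upright push plate at the sled's rear (own -y) end: a plate 90 mm wide (own x), 8 mm thick, from 22 to 78 mm above the bench. Push this face towards own +y.
- pin_top (a point): Centre of the top of the red locking pin, a round head 26 mm in diameter and 6 mm thick, on a dark 44 mm square block at the robot's side of the sled. Up it stands 76 mm above the bench, 21 mm proud of its block; fully down it stands 61 mm above the bench, its head resting on the block.
- pin (a joint): How far the red pin is down, in m: 0 up, 0.015 fully down. It is sprung and tight (6 to 8 N to move, plus damping); it stays where it is left.
- mallet: Mallet, 0.34 kg: orange block head 56 x 50 x 56 mm (own x, y, z) with a square wooden handle 24 x 24 mm that runs from the head along own +y to 163 mm from the head's centre. Origin at the head's centre. It rests on a side of its head, handle level, 28 mm above the mat; every side of the head across the handle is alike and may strike. It balances 16 mm from the head's centre towards the handle.
- mat: Black rubber mat, fixed, 100 (own x) x 220 (own y) x 4 mm; origin at the centre of its underside. The mallet starts lying along it.
- spray_can: Short green spray can, 60 mm across, 105 mm high, a bystander; origin under its centre.
- screw_jar: Amber jar with a steel cap, 72 mm across, 90 mm high, a bystander; origin under its centre.
- mug: Blue mug, 76 mm across, 80 mm high, a bystander; origin under its centre.
Mind the look-alikes: they are no part of the job. What is shaped like the scrap1 but purple or white is not meant.

How it is judged:
By the outcome, as a careful person would: the job done as asked, in the order asked, and still so for the second after the job is handed in, with the robot touching nothing.
Of tube1, tube2, tube3, tube4 only 2 to 4 are there at a start; the rules pass over those that are not, and their reading is None.
At some moment in a run one of tube1, tube2, tube3, tube4, mallet may be knocked a few centimetres aside while the robot is not near it.
It also fails if it takes over 208 s, if anything falls off the work surface, if the arm or the gripper's body presses on something with over 40 N, if the wrist force passes 120 N, or if a joint passes its speed limit or range.

ROBOT

A 6-joint arm with a two-finger parallel gripper is mounted at the origin on the work surface. World frame = base frame: x ahead of the robot, y to its left, z up, the work surface at z = 0. Lengths are in m, angles in rad, forces in N, time in s.
With the tool pointing down it reaches from about 0.375 to 0.975 m from the base axis. Payload 3.8 kg.
Tool frame: the origin (TCP) lies on the centre line of the jaws, within the pads' length; the fingertips stand 8 mm ahead of it and the grasp point (between the pads) lies 11 mm behind it; z points along the fingers, y is the line along which they close (so a half turn about z gives the same grasp; the last joint's range is limited). The gripper opens to 88 mm and grips with 3 to 60 N. Pads are 18 mm wide; open, the fingers measure 123 mm over their backs; the gripper's body (75 mm by 187 mm) begins 45 mm behind the grasp point.
Start: joints at [-1.231, 0.264, 1.604, -0, 1.274, -0.037], TCP at [0.248, -0.628, 0.247] pointing down, gripper open.
Joint ranges: [-2.63, 2.63], [-0.94, 2.18], [0.31, 2.57], [-1.31, 4.45], [0, 2.66], [-2.55, 2.55]. Speed limits (rad/s): [2.57, 2.57, 3.14, 3.14, 3.14, 3.14].

INTERFACE

Orientations are given as a rotation vector (axis times angle).
In Python, from rig import ctrl gives the robot as it stands.
- The arm moves only by the tool servo_tool, never from a script. Its argument "commands" is a list of rows, each an object with "jaw": the opening, from 0 (shut) to 1 (fully open); "slide": the shift along the tool's x, y, z each as a share of 2 cm, from -1 to 1, a list of three; "yaw": the turn about the tool's z as a share of 0.08 rad, from -1 to 1. A call has exactly 5 rows; each row shifts and turns the commanded pose from where the row before left it, along the tool's axes as they then stand; what a row does not reach is not made up. A row lasts 1/12 s, in which the tool goes at most 41.7 mm and 7.16 degrees, less where a joint would pass 70% of its speed; a pose out of reach is approached as far as the arm can. A call with a number of a shift or a turn outside -1 to 1 is refused whole. A call with a gripper value outside its range is refused whole. The fingers move at their own pace and stop on an object; "squeeze" is the grip in N (left out, the last holds). Time passes only in rows, so rows that do not move let the fingers close, or fill a call up. It gives the time, the measured TCP pose, the force, the opening and the grip force at its end, in the units of the state.
- ctrl.get_obs(): the state, without advancing time (a new reading comes with each control period).
- ctrl.snapshot(name): name is "side" or "top"; returns a dict with "pixels" (480x640x3 uint8, blue, green, red), "fx", "fy", "cx", "cy" (pixels), "xyz" and "attitude" of the camera in the world. Camera axes: x right, y down, z forward; pixel columns grow to the right and rows downward; lengths in m; the calibration is good to about 2 mm. A picture is of the moment at which its call begins. There is no depth.
- ctrl.sign_off(): hands the job in; it is judged then, once.
The state is a dict: "time_s": time; "q": joint angles; "qvel": joint speeds; "joint_efforts": joint torques, N m; "eef_pos": TCP position; "tcp_rot": TCP orientation; "wrist_force": force on the tool from outside, world axes, zero at the start; "torque": the same for the moment, N m; "width": finger opening in m; "gripper_force": force on a finger pad.
Only numpy, scipy, OpenCV 4.12 (cv2) and the standard library are available. Lean on these libraries where they do the work, as an engineer would, in place of code of your own. Each camera call takes 0.05 s, during which the arm holds its last target. There are 200 camera calls.

## Working session

There is one attempt and no reset: what is moved stays moved. The work goes in short steps, Python scripts to look and compute and a tool call to move; the robot and the scene stay as the last step left them, time stands still between calls to the robot, and variables do not carry over. Pictures are saved under pics/ and viewed, at most 14 in all, crops included, and the job is handed in when it is done.

Besides the shell and the picture viewer there is one more tool, called as name(argument=value, ...), one argument or row to a line, values as JSON. servo_tool: Moves the arm, as the interface text tells. Shift numbers are shares of 2 cm and turn numbers shares of 0.08 rad, none past 1 either way. Its arguments: {"type":"object","properties":{"commands":{"type":"array"},"squeeze":{"type":"number"}},"required":["commands"]}

```bash
mkdir -p pics; ls; python3 - <<'E'
from rig import ctrl
import cv2
o=ctrl.get_obs()
for k,v in o.items(): print(k,v)
for n in("top","side"):
    s=ctrl.snapshot(n); cv2.imwrite(f"pics/{n}0.png",s["pixels"])
    print(n,{k:v for k,v in s.items() if k!="pixels"})
E
```

```text
pics
time_s 0.0
q [-1.23089524e+00  2.64761167e-01  1.60540334e+00 -8.78252332e-06
  1.27367925e+00 -3.68827216e-02]
qvel [ 0.00055499  0.00119358 -0.00037582  0.00098692  0.00020964 -0.00055734]
joint_efforts [-1.57557908e-03 -5.02117109e+01 -3.56872523e+01  7.25619402e-02
  2.93374783e-02 -1.46619282e-04]
eef_pos [ 0.24812548 -0.62698349  0.24536674]
tcp_rot [-3.08382191e+00 -5.87943329e-01  5.46341212e-04]
wrist_force [0.2072971  0.01526862 0.34194106]
torque [-0.03036101  0.01759587  0.0010534 ]
gripper_force 0.0
width 0.08809621956262503
top {'fx': 536.2970793202023, 'fy': 536.2970793202023, 'cx': 327.24593141558836, 'cy': 248.3448789013901, 'xyz': array([0.33391483, 0.00893241, 1.21756304]), 'attitude': array([-2.1254528 ,  2.11089029, -0.20653731])}
side {'fx': 501.0193080845561, 'fy': 501.0193080845561, 'cx': 317.24882913350547, 'cy': 235.01824280514262, 'xyz': array([0.41688489, 0.72747012, 0.87597976]), 'attitude': array([-0.282681  ,  2.85132587, -1.0838956 ])}
```

View pics/top0.png

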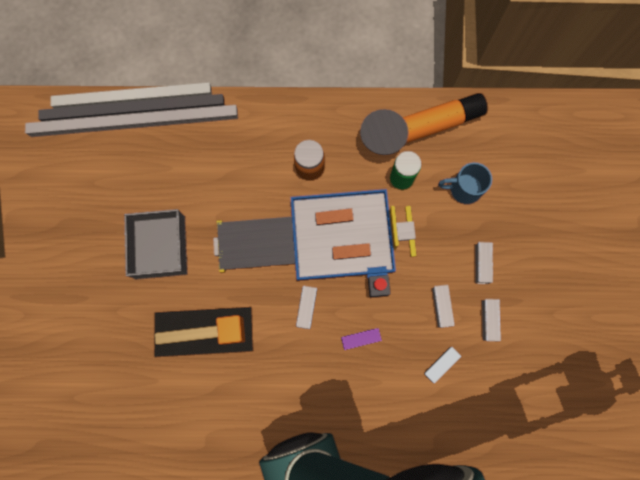

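View pics/side0.png

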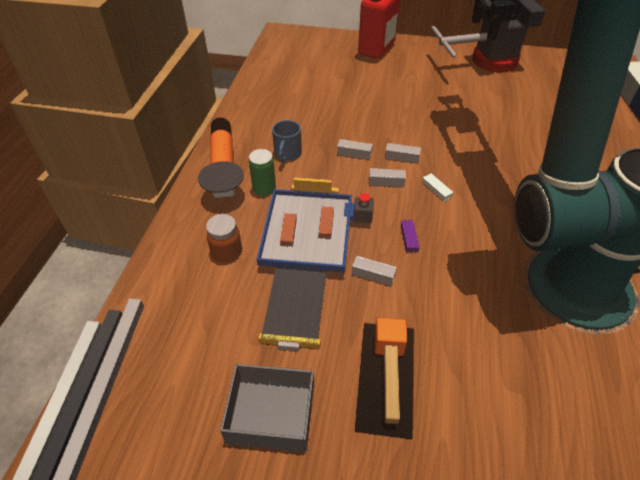

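The top view shows four silvery tubes at about (307,307), (444,306), (485,263) and (492,320). White and purple look-alikes are at (443,365) and (361,339). Scraps sit at (334,216) and (351,251), the pin at (379,285), the mallet head at (229,330) and the bin at (155,244).

```bash
cat > h.py <<'E'
from rig import ctrl
import cv2, numpy as np
from scipy.spatial.transform import Rotation as R
def w(s,u,v,z):
    d=R.from_rotvec(s["attitude"]).apply([(u-s["cx"])/s["fx"],(v-s["cy"])/s["fy"],1.])
    return s["xyz"]+d*(z-s["xyz"][2])/d[2]
def px(s,p):
    c=R.from_rotvec(s["attitude"]).inv().apply(np.array(p)-s["xyz"])
    return np.array([s["fx"]*c[0]/c[2]+s["cx"],s["fy"]*c[1]/c[2]+s["cy"]])
def crop(s,u0,v0,wd,ht,k,name):
    cv2.imwrite("pics/"+name,cv2.resize(s["pixels"][v0:v0+ht,u0:u0+wd],None,fx=k,fy=k,interpolation=cv2.INTER_CUBIC))
def ob():
    o=ctrl.get_obs();r=R.from_rotvec(o["tcp_rot"]).as_matrix()
    print("t%.1f"%o["time_s"],"p",o["eef_pos"].round(4),"ang %.4f"%np.arctan2(r[1,0],r[0,0]),"tilt",r[:2,2].round(3),"F",o["wrist_force"].round(1),"w %.4f"%o["width"],"q",np.round(o["q"],2));return o
E
python3 - <<'E'
from h import *
s=ctrl.snapshot("top")
crop(s,285,180,225,165,3.5,"c1.png"); crop(s,115,195,190,165,4,"c2.png")
hsv=cv2.cvtColor(s["pixels"],cv2.COLOR_BGR2HSV)
# silvery tubes: low saturation blobs
m=((hsv[...,1]<50)&(hsv[...,2]>110)).astype(np.uint8)
n,l,st,c=cv2.connectedComponentsWithStats(m)
for i in range(1,n):
    if 150<st[i,4]<1500:
        ys,xs=np.where(l==i);print("grey",cv2.minAreaRect(np.c_[xs,ys].astype(np.float32)),st[i,4])
for nm,lo,hi in(("rust/orange",(3,110,90),(16,255,255)),("red",(174,120,80),(179,255,255)),("red0",(0,160,80),(3,255,255)),("yellow",(22,140,110),(34,255,255))):
    m=cv2.inRange(hsv,lo,hi);n,l,st,c=cv2.connectedComponentsWithStats(m)
    for i in range(1,n):
        if st[i,4]>60:
            ys,xs=np.where(l==i);r=cv2.minAreaRect(np.c_[xs,ys].astype(np.float32));print(nm,np.round(r[0],1),np.round(r[1],1),round(r[2],1),st[i,4])
E
```

```text
grey ((308.5, 153.5), (25.0, 27.0), 90.0) 583
grey ((407.5, 163.5), (23.0, 25.0), 90.0) 493
grey ((405.61065673828125, 230.7172393798828), (16.74911117553711, 16.477502822875977), 84.80557250976562) 275
grey ((485.0, 262.0), (14.0, 40.0), 0.0) 559
grey ((305.9963073730469, 307.0210876464844), (14.306988716125488, 40.73637008666992), 9.865806579589844) 571
grey ((443.47686767578125, 305.8497009277344), (40.903385162353516, 14.065289497375488), 81.25383758544922) 574
grey ((492.0, 320.0), (40.0, 14.0), 90.0) 586
grey ((442.2500305175781, 364.25), (13.435027122497559, 38.18376159667969), 45.0) 547
rust/orange [551.5  39.7] [180.   68.4] 4.0 1916
rust/orange [574.5   2. ] [  4. 129.] 90.0 368
rust/orange [319.5 282. ] [394. 639.] 90.0 203024
rust/orange [333.9 216.4] [12.3 36.6] 83.3 445
rust/orange [351. 251.] [12.1 37. ] 84.6 445
rust/orange [229.  329.3] [28.2 27.2] 85.2 286
rust/orange [378.6 466.9] [63.3 14.3] 9.5 413
red0 [379.8 284.1] [10.7 11.2] 63.4 107
yellow [394.3 225.5] [39.2  3.5] 83.7 129
yellow [408.3 213.1] [14.4  4.7] 83.7 72
yellow [412.3 247.5] [15.5  5. ] 82.9 80
```

View pics/c1.png

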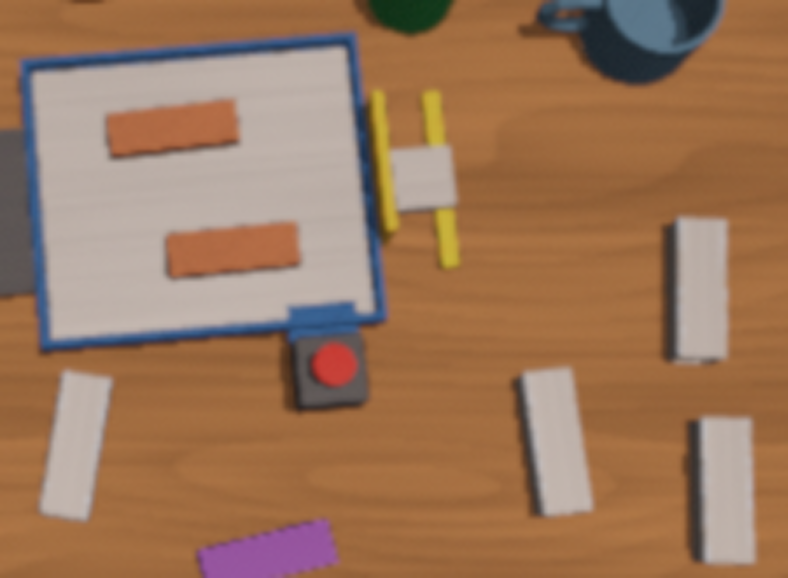

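View pics/c2.png

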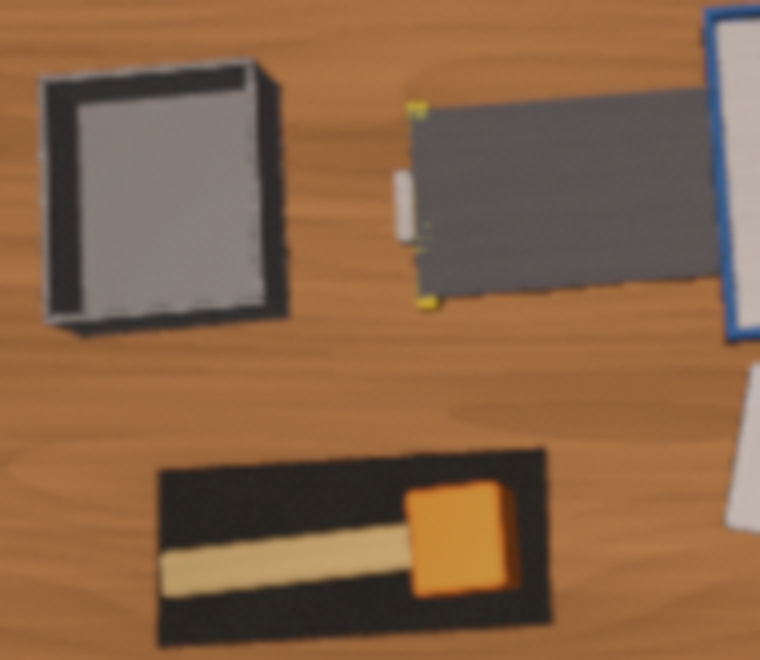

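Crop 1 shows the tube tops, scraps, tray rim and pin head at crop pixel (335,365) clearly. Crop 2 shows the mallet with its head at (457,540) and its handle to the left, on its mat, plus the bin.

```bash
python3 - <<'E'
from h import *
s=ctrl.snapshot("top")
def q(nm,pts,z,o,k):
    P=np.array([w(s,o[0]+(u+.5)/k-.5,o[1]+(v+.5)/k-.5,z)[:2] for u,v in pts]);c=P.mean(0)
    e=[np.linalg.norm(P[(i+1)%len(P)]-P[i]) for i in range(len(P))] if len(P)>2 else 0
    if len(P)==4:
        d=(P[1]+P[2]-P[0]-P[3]) ; d2=(P[2]+P[3]-P[0]-P[1])
        L=d if np.linalg.norm(d)>np.linalg.norm(d2) else d2
        a=np.degrees(np.arctan2(L[1],L[0]))
    else:a=0
    print(nm,c.round(4),"edges",np.round(e,3),"long axis deg %.1f"%a)
c1=((285,180),3.5);c2=((115,195),4)
q("A",[(65,371),(112,377),(88,521),(40,514)],.03,*c1)
q("B",[(522,372),(572,367),(592,512),(540,516)],.03,*c1)
q("C",[(677,217),(727,218),(726,361),(676,361)],.03,*c1)
q("D",[(702,416),(751,417),(754,563),(705,563)],.03,*c1)
q("s_far",[(107,115),(235,100),(238,142),(111,157)],.048,*c1)
q("s_near",[(167,234),(297,222),(299,263),(170,277)],.048,*c1)
q("tray",[(22,62),(355,35),(385,319),(42,350)],.042,*c1)
q("pin",[(335,365)],.076,*c1)
q("plate",[(371,92),(384,92),(398,230),(388,234)],.078,*c1)
q("mallet",[(406,492),(499,482),(508,590),(414,596)],.06,*c2)
q("hend",[(163,551),(163,598)],.044,*c2)
q("mat",[(158,470),(545,450),(551,622),(158,645)],.004,*c2)
q("bin",[(40,76),(252,60),(270,305),(45,322)],.06,*c2)
q("can",[(0,0)],.105,(407.5,163.5),1)
q("jar",[(0,0)],.09,(308.5,153.5),1)
q("mug",[(0,0)],.08,(473,181),1)
ob()
E
```

```text
A [0.437  0.0561] edges [0.03  0.092 0.03  0.091] long axis deg 171.1
B [ 0.4416 -0.247 ] edges [0.032 0.092 0.033 0.091] long axis deg -174.5
C [ 0.5399 -0.3436] edges [0.032 0.093 0.032 0.094] long axis deg 176.7
D [ 0.4122 -0.3538] edges [0.031 0.091 0.031 0.092] long axis deg 178.1
s_far [ 0.639  -0.0037] edges [0.083 0.028 0.082 0.028] long axis deg -82.7
s_near [ 0.5604 -0.0424] edges [0.083 0.027 0.082 0.028] long axis deg -83.8
tray [ 0.6004 -0.0221] edges [0.218 0.188 0.218 0.189] long axis deg -84.6
pin [ 0.4831 -0.1033] edges 0 long axis deg 0.0
plate [ 0.6108 -0.136 ] edges [0.008 0.089 0.007 0.091] long axis deg -174.8
mallet [0.3848 0.2201] edges [0.05  0.058 0.05  0.055] long axis deg -173.0
hend [0.3659 0.3808] edges 0 long axis deg 0.0
mat [0.3834 0.2881] edges [0.218 0.096 0.218 0.097] long axis deg -86.5
bin [0.5749 0.3964] edges [0.118 0.139 0.122 0.139] long axis deg -173.4
can [ 0.7442 -0.1629] edges 0 long axis deg 0.0
jar [0.7717 0.0541] edges 0 long axis deg 0.0
mug [ 0.7136 -0.3111] edges 0 long axis deg 0.0
t0.2 p [ 0.2482 -0.6273  0.2459] ang 0.3768 tilt [-0.     0.001] F [ 0.4 -0.  -0.3] w 0.0879 q [-1.23  0.26  1.6  -0.    1.27 -0.04]
```

servo_tool(
  commands=[
    {"jaw":0.57,"slide":[0,0,0],"yaw":-0.82},
    {"jaw":0.57,"slide":[0,0,0],"yaw":-0.82},
    {"jaw":0.57,"slide":[0,0,0],"yaw":-0.82},
    {"jaw":0.57,"slide":[0,0,0],"yaw":-0.82},
    {"jaw":0.57,"slide":[0,0,0],"yaw":-0.82},
  ],
  squeeze=20,
)

```text
time_s: 0.62
eef_pos: [0.2483, -0.6274, 0.2463]
tcp_rot: [-2.946, -1.089, -0.0]
wrist_force: [-0.0, 0.7, 0.1]
width: 0.057
gripper_force: 0.0
```

servo_tool(
  commands=[
    {"jaw":0.57,"slide":[0,0,0],"yaw":-0.82},
    {"jaw":0.57,"slide":[0,0,0],"yaw":-0.82},
    {"jaw":0.57,"slide":[0,0,0],"yaw":-0.82},
    {"jaw":0.57,"slide":[0,0,0],"yaw":-0.82},
    {"jaw":0.57,"slide":[0,0,0],"yaw":-0.82},
  ],
)

```text
time_s: 1.03
eef_pos: [0.2483, -0.6274, 0.2463]
tcp_rot: [-2.729, -1.555, -0.0]
wrist_force: [-0.5, 0.2, 0.5]
width: 0.0504
gripper_force: 0.0
```

servo_tool(
  commands=[
    {"jaw":0.57,"slide":[0,0,0],"yaw":-0.82},
    {"jaw":0.57,"slide":[0,0,0],"yaw":-0.82},
    {"jaw":0.57,"slide":[0,0,0],"yaw":-0.82},
    {"jaw":0.57,"slide":[0,0,0],"yaw":-0.82},
    {"jaw":0.57,"slide":[0,0,0],"yaw":-0.82},
  ],
)

```text
time_s: 1.45
eef_pos: [0.2483, -0.6275, 0.2464]
tcp_rot: [-2.438, -1.98, -0.0]
wrist_force: [0.2, -0.7, -0.1]
width: 0.0501
gripper_force: 0.0
```

servo_tool(
  commands=[
    {"jaw":0.57,"slide":[0,0,0],"yaw":-0.82},
    {"jaw":0.57,"slide":[0,0,0],"yaw":-0.82},
    {"jaw":0.57,"slide":[0,0,0],"yaw":-0.82},
    {"jaw":0.57,"slide":[0,0,0],"yaw":-0.82},
    {"jaw":0.57,"slide":[0,0,0],"yaw":-0.82},
  ],
)

```text
time_s: 1.87
eef_pos: [0.2483, -0.6275, 0.2463]
tcp_rot: [-2.082, -2.352, -0.0]
wrist_force: [-0.5, 0.5, -0.2]
width: 0.0501
gripper_force: 0.0
```

```bash
cat > go.py <<'E'
import sys
from h import *
o=ob();r=R.from_rotvec(o["tcp_rot"]).as_matrix();t0=np.arctan2(r[1,0],r[0,0]);p=o["eef_pos"]
# args: x,y,z,theta waypoints
for a in sys.argv[1:]:
    x,y,z,t=map(float,a.split(","));d=np.array([x,y,z])-p;c,s_=np.cos(t),np.sin(t)
    print("yaw %.2f"%(-((t-t0+np.pi)%(2*np.pi)-np.pi)/.08),"slide",(np.array([c*d[0]+s_*d[1],s_*d[0]-c*d[1],-d[2]])/.02).round(2))
    p=np.array([x,y,z]);t0=t
E
python3 go.py .5604,-.0424,.15,1.693 .5604,-.0424,.04,1.693 .551,.393,.14,1.693 .639,-.0037,.15,1.693
```

```text
t1.9 p [ 0.2483 -0.6275  0.2463] ang 1.6920 tilt [-0.     0.001] F [-0.5  0.5 -0.2] w 0.0501 q [-1.23  0.26  1.6   0.    1.27 -1.35]
yaw -0.01 slide [27.13 19.05  4.82]
yaw -0.00 slide [0.  0.  5.5]
yaw -0.00 slide [21.66  2.19 -5.  ]
yaw -0.00 slide [-20.22   1.95  -0.5 ]
```

servo_tool(
  commands=[
    {"jaw":0.57,"slide":[0.9,0.635,0.16],"yaw":0},
    {"jaw":0.57,"slide":[0.9,0.635,0.16],"yaw":0},
    {"jaw":0.57,"slide":[0.9,0.635,0.16],"yaw":0},
    {"jaw":0.57,"slide":[0.9,0.635,0.16],"yaw":0},
    {"jaw":0.57,"slide":[0.9,0.635,0.16],"yaw":0},
  ],
)

```text
time_s: 2.28
eef_pos: [0.3011, -0.5297, 0.2302]
tcp_rot: [-2.087, -2.348, -0.0]
wrist_force: [-0.4, 1.1, 0.3]
width: 0.05
gripper_force: 0.0
```

servo_tool(
  commands=[
    {"jaw":0.57,"slide":[0.9,0.635,0.16],"yaw":0},
    {"jaw":0.57,"slide":[0.9,0.635,0.16],"yaw":0},
    {"jaw":0.57,"slide":[0.9,0.635,0.16],"yaw":0},
    {"jaw":0.57,"slide":[0.9,0.635,0.16],"yaw":0},
    {"jaw":0.57,"slide":[0.9,0.635,0.16],"yaw":0},
  ],
)

```text
time_s: 2.7
eef_pos: [0.3535, -0.4328, 0.2144]
tcp_rot: [-2.087, -2.348, -0.0]
wrist_force: [0.5, -0.8, 0.2]
width: 0.0506
gripper_force: 0.0
```

servo_tool(
  commands=[
    {"jaw":0.57,"slide":[0.9,0.635,0.16],"yaw":0},
    {"jaw":0.57,"slide":[0.9,0.635,0.16],"yaw":0},
    {"jaw":0.57,"slide":[0.9,0.635,0.16],"yaw":0},
    {"jaw":0.57,"slide":[0.9,0.635,0.16],"yaw":0},
    {"jaw":0.57,"slide":[0.9,0.635,0.16],"yaw":0},
  ],
)

```text
time_s: 3.12
eef_pos: [0.406, -0.336, 0.1985]
tcp_rot: [-2.087, -2.348, -0.0]
wrist_force: [0.4, 0.1, 0.4]
width: 0.0505
gripper_force: 0.0
```

servo_tool(
  commands=[
    {"jaw":0.57,"slide":[0.9,0.635,0.16],"yaw":0},
    {"jaw":0.57,"slide":[0.9,0.635,0.16],"yaw":0},
    {"jaw":0.57,"slide":[0.9,0.635,0.16],"yaw":0},
    {"jaw":0.57,"slide":[0.9,0.635,0.16],"yaw":0},
    {"jaw":0.57,"slide":[0.9,0.635,0.16],"yaw":0},
  ],
)

```text
time_s: 3.53
eef_pos: [0.4585, -0.2392, 0.1825]
tcp_rot: [-2.087, -2.349, -0.0]
wrist_force: [0.4, -0.4, 0.8]
width: 0.0502
gripper_force: 0.0
```

servo_tool(
  commands=[
    {"jaw":0.57,"slide":[0.9,0.635,0.16],"yaw":0},
    {"jaw":0.57,"slide":[0.9,0.635,0.16],"yaw":0},
    {"jaw":0.57,"slide":[0.9,0.635,0.16],"yaw":0},
    {"jaw":0.57,"slide":[0.9,0.635,0.16],"yaw":0},
    {"jaw":0.57,"slide":[0.9,0.635,0.16],"yaw":0},
  ],
)

```text
time_s: 3.95
eef_pos: [0.511, -0.1423, 0.1665]
tcp_rot: [-2.087, -2.349, 0.0]
wrist_force: [-0.1, -0.1, 0.2]
width: 0.0502
gripper_force: 0.0
```

servo_tool(
  commands=[
    {"jaw":0.57,"slide":[0.9,0.635,0.16],"yaw":0},
    {"jaw":0.57,"slide":[0.9,0.635,0.16],"yaw":0},
    {"jaw":0.57,"slide":[0.9,0.635,0.16],"yaw":0},
    {"jaw":0.57,"slide":[0.95,0.635,0.16],"yaw":0},
    {"jaw":0.57,"slide":[0.98,0.635,0.18],"yaw":0},
  ],
)

```text
time_s: 4.37
eef_pos: [0.5632, -0.043, 0.1501]
tcp_rot: [2.087, 2.348, -0.0]
wrist_force: [-0.1, 0.1, -1.0]
width: 0.0504
gripper_force: 0.0
```

servo_tool(
  commands=[
    {"jaw":0.57,"slide":[0,0,0.8],"yaw":0},
    {"jaw":0.57,"slide":[0,0,0.8],"yaw":0},
    {"jaw":0.57,"slide":[0,0,0.8],"yaw":0},
    {"jaw":0.57,"slide":[0,0,0.8],"yaw":0},
    {"jaw":0.57,"slide":[0,0,0.8],"yaw":0},
  ],
)

```text
time_s: 4.78
eef_pos: [0.5628, -0.0438, 0.0695]
tcp_rot: [-2.086, -2.349, 0.0]
wrist_force: [0.6, -0.6, 0.5]
width: 0.0501
gripper_force: 0.0
```

```bash
python3 go.py .5604,-.0424,.04,1.693
```

```text
t4.8 p [ 0.5628 -0.0438  0.0695] ang 1.6891 tilt [-0. -0.] F [ 0.6 -0.6  0.5] w 0.0501 q [-0.12  0.23  2.   -0.    0.91 -0.24]
yaw -0.05 slide [ 0.08 -0.11  1.48]
```

servo_tool(
  commands=[
    {"jaw":0.57,"slide":[0.08,-0.11,0.7],"yaw":-0.05},
    {"jaw":0.57,"slide":[0,0,0.5],"yaw":0},
    {"jaw":0.57,"slide":[0,0,0.28],"yaw":0},
    {"jaw":0,"slide":[0,0,0],"yaw":0},
    {"jaw":0,"slide":[0,0,0],"yaw":0},
  ],
)

```text
time_s: 5.2
eef_pos: [0.5608, -0.0427, 0.041]
tcp_rot: [2.082, 2.352, 0.0]
wrist_force: [-0.1, 0.3, 0.1]
width: 0.0389
gripper_force: 0.0
```

servo_tool(
  commands=[
    {"jaw":0,"slide":[0,0,0],"yaw":0},
    {"jaw":0,"slide":[0,0,0],"yaw":0},
    {"jaw":0,"slide":[0,0,0],"yaw":0},
    {"jaw":0,"slide":[0,0,-0.3],"yaw":0},
    {"jaw":0,"slide":[0,0,-0.7],"yaw":0},
  ],
)

```text
time_s: 5.62
eef_pos: [0.5585, -0.0424, 0.0593]
tcp_rot: [-2.08, -2.35, 0.004]
wrist_force: [-0.5, -0.1, -3.0]
width: 0.0279
gripper_force: 20.0
```

servo_tool(
  commands=[
    {"jaw":0,"slide":[0,0,-1],"yaw":0},
    {"jaw":0,"slide":[0,0,-1],"yaw":0},
    {"jaw":0,"slide":[0,0,-1],"yaw":0},
    {"jaw":0,"slide":[0,0,-1],"yaw":0},
    {"jaw":0,"slide":[0,0,0],"yaw":0},
  ],
)

```text
time_s: 6.03
eef_pos: [0.5635, -0.0429, 0.1457]
tcp_rot: [2.077, 2.348, 0.008]
wrist_force: [0.7, 0.0, -0.9]
width: 0.0281
gripper_force: 20.0
```

```bash
python3 go.py .551,.393,.14,1.693 .551,.393,.03,1.693
```

```text
t6.0 p [ 0.5635 -0.0429  0.1457] ang 1.6928 tilt [ 0.008 -0.001] F [ 0.7  0.  -0.9] w 0.0281 q [-0.12  0.14  1.95  0.    1.05 -0.24]
yaw -0.00 slide [21.71  2.03  0.29]
yaw -0.00 slide [0.  0.  5.5]
```

servo_tool(
  commands=[
    {"jaw":0,"slide":[0.6,0.1,0],"yaw":0},
    {"jaw":0,"slide":[0.95,0.1,0],"yaw":0},
    {"jaw":0,"slide":[0.95,0.1,0],"yaw":0},
    {"jaw":0,"slide":[0.95,0.1,0],"yaw":0},
    {"jaw":0,"slide":[0.95,0.1,0],"yaw":0},
  ],
)

```text
time_s: 6.45
eef_pos: [0.5579, 0.0475, 0.1384]
tcp_rot: [-2.08, -2.35, 0.003]
wrist_force: [1.1, 1.0, -1.5]
width: 0.0278
gripper_force: 20.0
```

servo_tool(
  commands=[
    {"jaw":0,"slide":[0.95,0.1,0],"yaw":0},
    {"jaw":0,"slide":[0.95,0.1,0],"yaw":0},
    {"jaw":0,"slide":[0.95,0.1,0],"yaw":0},
    {"jaw":0,"slide":[0.95,0.1,0],"yaw":0},
    {"jaw":0,"slide":[0.95,0.1,0],"yaw":0},
  ],
)

```text
time_s: 6.87
eef_pos: [0.5561, 0.143, 0.1383]
tcp_rot: [-2.08, -2.351, 0.004]
wrist_force: [-0.4, 0.6, -0.9]
width: 0.0281
gripper_force: 20.0
```

servo_tool(
  commands=[
    {"jaw":0,"slide":[0.95,0.1,0],"yaw":0},
    {"jaw":0,"slide":[0.95,0.1,0],"yaw":0},
    {"jaw":0,"slide":[0.95,0.1,0],"yaw":0},
    {"jaw":0,"slide":[0.95,0.1,0],"yaw":0},
    {"jaw":0,"slide":[0.95,0.1,0],"yaw":0},
  ],
)

```text
time_s: 7.28
eef_pos: [0.5544, 0.2382, 0.1381]
tcp_rot: [-2.08, -2.351, 0.005]
wrist_force: [0.1, -0.8, -2.3]
width: 0.028
gripper_force: 20.0
```

servo_tool(
  commands=[
    {"jaw":0,"slide":[0.95,0.1,0],"yaw":0},
    {"jaw":0,"slide":[0.95,0.1,0],"yaw":0},
    {"jaw":0,"slide":[0.95,0.1,0],"yaw":0},
    {"jaw":0,"slide":[0.95,0.1,0],"yaw":0},
    {"jaw":0,"slide":[0.95,0.1,0],"yaw":0},
  ],
)

```text
time_s: 7.7
eef_pos: [0.5527, 0.3335, 0.1379]
tcp_rot: [-2.08, -2.352, 0.006]
wrist_force: [-0.0, -0.9, -1.4]
width: 0.0279
gripper_force: 20.0
```

servo_tool(
  commands=[
    {"jaw":0,"slide":[0.95,0.03,0],"yaw":0},
    {"jaw":0,"slide":[0.95,0,0],"yaw":0},
    {"jaw":0,"slide":[0.8,0,0],"yaw":0},
    {"jaw":0,"slide":[0.36,0,0.4],"yaw":0},
    {"jaw":0,"slide":[0,0,0.9],"yaw":0},
  ],
)

```text
time_s: 8.12
eef_pos: [0.5485, 0.3963, 0.1157]
tcp_rot: [2.079, 2.354, 0.007]
wrist_force: [0.8, 0.0, -0.6]
width: 0.028
gripper_force: 20.0
```

servo_tool(
  commands=[
    {"jaw":0,"slide":[0,0,0.9],"yaw":0},
    {"jaw":0,"slide":[0,0,0.9],"yaw":0},
    {"jaw":0,"slide":[0,0,0.9],"yaw":0},
    {"jaw":0,"slide":[0,0,0.9],"yaw":0},
    {"jaw":0,"slide":[0,0,0.4],"yaw":0},
  ],
)

```text
time_s: 8.53
eef_pos: [0.5452, 0.3915, 0.0301]
tcp_rot: [-2.081, -2.351, 0.01]
wrist_force: [-0.1, -0.2, -1.8]
width: 0.0278
gripper_force: 20.0
```

servo_tool(
  commands=[
    {"jaw":0,"slide":[0,0,0.2],"yaw":0},
    {"jaw":0,"slide":[0,0,0],"yaw":0},
    {"jaw":0.45,"slide":[0,0,0],"yaw":0},
    {"jaw":0.45,"slide":[0,0,0],"yaw":0},
    {"jaw":0.45,"slide":[0,0,0],"yaw":0},
  ],
)

```text
time_s: 8.95
eef_pos: [0.5492, 0.3941, 0.0327]
tcp_rot: [2.081, 2.352, 0.005]
wrist_force: [1.2, -0.1, 1.2]
width: 0.0395
gripper_force: 0.0
```

servo_tool(
  commands=[
    {"jaw":0.45,"slide":[0,0,-0.9],"yaw":0},
    {"jaw":0.45,"slide":[0,0,-1],"yaw":0},
    {"jaw":0.45,"slide":[0,0,-1],"yaw":0},
    {"jaw":0.57,"slide":[0,0,-1],"yaw":0},
    {"jaw":0.57,"slide":[0,0,-1],"yaw":0},
  ],
)

```text
time_s: 9.37
eef_pos: [0.5485, 0.3936, 0.1312]
tcp_rot: [2.082, 2.352, 0.004]
wrist_force: [0.2, -0.2, 0.1]
width: 0.0496
gripper_force: 0.0
```

```bash
python3 go.py .639,-.0037,.15,1.693 .639,-.0037,.04,1.693
```

```text
t9.4 p [0.5485 0.3936 0.1312] ang 1.6928 tilt [0.002 0.001] F [ 0.2 -0.2  0.1] w 0.0496 q [0.59 0.35 1.71 0.   1.08 0.46]
yaw -0.00 slide [-20.27   2.07  -0.94]
yaw -0.00 slide [0.  0.  5.5]
```

servo_tool(
  commands=[
    {"jaw":0.57,"slide":[-0.5,0.1,-0.5],"yaw":0},
    {"jaw":0.57,"slide":[-1,0.1,-0.44],"yaw":0},
    {"jaw":0.57,"slide":[-1,0.1,0],"yaw":0},
    {"jaw":0.57,"slide":[-1,0.1,0],"yaw":0},
    {"jaw":0.57,"slide":[-1,0.1,0],"yaw":0},
  ],
)

```text
time_s: 9.78
eef_pos: [0.5694, 0.3039, 0.1485]
tcp_rot: [2.081, 2.352, 0.002]
wrist_force: [-0.4, 0.1, 0.2]
width: 0.0505
gripper_force: 0.0
```

servo_tool(
  commands=[
    {"jaw":0.57,"slide":[-1,0.1,0],"yaw":0},
    {"jaw":0.57,"slide":[-1,0.1,0],"yaw":0},
    {"jaw":0.57,"slide":[-1,0.1,0],"yaw":0},
    {"jaw":0.57,"slide":[-1,0.1,0],"yaw":0},
    {"jaw":0.57,"slide":[-1,0.1,0],"yaw":0},
  ],
)

```text
time_s: 10.2
eef_pos: [0.5913, 0.2054, 0.1481]
tcp_rot: [2.082, 2.352, 0.001]
wrist_force: [0.0, -0.8, -1.3]
width: 0.0504
gripper_force: 0.0
```

servo_tool(
  commands=[
    {"jaw":0.57,"slide":[-1,0.1,0],"yaw":0},
    {"jaw":0.57,"slide":[-1,0.1,0],"yaw":0},
    {"jaw":0.57,"slide":[-1,0.1,0],"yaw":0},
    {"jaw":0.57,"slide":[-1,0.1,0],"yaw":0},
    {"jaw":0.57,"slide":[-1,0.1,0],"yaw":0},
  ],
)

```text
time_s: 10.62
eef_pos: [0.6133, 0.1073, 0.148]
tcp_rot: [2.082, 2.352, 0.001]
wrist_force: [-0.9, 0.0, 0.1]
width: 0.0503
gripper_force: 0.0
```

servo_tool(
  commands=[
    {"jaw":0.57,"slide":[-1,0.1,0],"yaw":0},
    {"jaw":0.57,"slide":[-1,0.1,0],"yaw":0},
    {"jaw":0.57,"slide":[-1,0.1,0],"yaw":0},
    {"jaw":0.57,"slide":[-1,0.1,0],"yaw":0},
    {"jaw":0.57,"slide":[-0.77,0.07,0],"yaw":0},
  ],
)

```text
time_s: 11.03
eef_pos: [0.6342, 0.0133, 0.148]
tcp_rot: [2.082, 2.351, 0.0]
wrist_force: [0.2, -0.8, 0.2]
width: 0.0501
gripper_force: 0.0
```

servo_tool(
  commands=[
    {"jaw":0.57,"slide":[0,0.1,0.6],"yaw":0},
    {"jaw":0.57,"slide":[0,0,0.8],"yaw":0},
    {"jaw":0.57,"slide":[0,0,0.8],"yaw":0},
    {"jaw":0.57,"slide":[0,0,0.8],"yaw":0},
    {"jaw":0.57,"slide":[0,0,0.8],"yaw":0},
  ],
)

```text
time_s: 11.45
eef_pos: [0.6355, 0.0163, 0.0702]
tcp_rot: [-2.082, -2.352, -0.0]
wrist_force: [0.4, 1.1, 0.2]
width: 0.0498
gripper_force: 0.0
```

```bash
python3 go.py .639,-.0037,.04,1.693
```

```text
t11.4 p [0.6355 0.0163 0.0702] ang 1.6928 tilt [-0.  0.] F [0.4 1.1 0.2] w 0.0498 q [-0.01  0.35  1.84  0.    0.95 -0.14]
yaw -0.00 slide [-1.01  0.05  1.51]
```

servo_tool(
  commands=[
    {"jaw":0.57,"slide":[-1,0.05,0],"yaw":0},
    {"jaw":0.57,"slide":[0,0,0.7],"yaw":0},
    {"jaw":0.57,"slide":[0,0,0.6],"yaw":0},
    {"jaw":0.57,"slide":[0,0,0.2],"yaw":0},
    {"jaw":0,"slide":[0,0,0],"yaw":0},
  ],
)

```text
time_s: 11.87
eef_pos: [0.6384, -0.0032, 0.0399]
tcp_rot: [-2.081, -2.352, 0.002]
wrist_force: [0.4, -0.8, -0.1]
width: 0.0456
gripper_force: 0.0
```

servo_tool(
  commands=[
    {"jaw":0,"slide":[0,0,0],"yaw":0},
    {"jaw":0,"slide":[0,0,0],"yaw":0},
    {"jaw":0,"slide":[0,0,0],"yaw":0},
    {"jaw":0,"slide":[0,0,0],"yaw":0},
    {"jaw":0,"slide":[0,0,-0.3],"yaw":0},
  ],
)

```text
time_s: 12.28
eef_pos: [0.6382, -0.0037, 0.0465]
tcp_rot: [-2.08, -2.351, 0.002]
wrist_force: [-0.1, -0.3, -1.8]
width: 0.0279
gripper_force: 20.0
```

servo_tool(
  commands=[
    {"jaw":0,"slide":[0,0,-0.8],"yaw":0},
    {"jaw":0,"slide":[0,0,-1],"yaw":0},
    {"jaw":0,"slide":[0,0,-1],"yaw":0},
    {"jaw":0,"slide":[0,0,-1],"yaw":0},
    {"jaw":0,"slide":[0,0,-1],"yaw":0},
  ],
)

```text
time_s: 12.7
eef_pos: [0.6389, -0.004, 0.1445]
tcp_rot: [-2.082, -2.352, 0.001]
wrist_force: [-0.1, 0.6, -1.7]
width: 0.0278
gripper_force: 20.0
```

```bash
python3 go.py .6,.398,.14,1.693 .6,.398,.045,1.693
```

```text
t12.7 p [ 0.6389 -0.004   0.1445] ang 1.6928 tilt [-0.001 -0.   ] F [-0.1  0.6 -1.7] w 0.0278 q [-0.05  0.28  1.78 -0.    1.08 -0.17]
yaw -0.00 slide [20.19  0.52  0.23]
yaw -0.00 slide [0.   0.   4.75]
```

servo_tool(
  commands=[
    {"jaw":0,"slide":[0.6,0.03,0],"yaw":0},
    {"jaw":0,"slide":[0.95,0.03,0],"yaw":0},
    {"jaw":0,"slide":[0.95,0.03,0],"yaw":0},
    {"jaw":0,"slide":[0.95,0.03,0],"yaw":0},
    {"jaw":0,"slide":[0.95,0.03,0],"yaw":0},
  ],
)

```text
time_s: 13.12
eef_pos: [0.6304, 0.0852, 0.1422]
tcp_rot: [-2.081, -2.351, 0.002]
wrist_force: [-0.5, -0.5, -2.3]
width: 0.0278
gripper_force: 20.0
```

servo_tool(
  commands=[
    {"jaw":0,"slide":[0.95,0.03,0],"yaw":0},
    {"jaw":0,"slide":[0.95,0.03,0],"yaw":0},
    {"jaw":0,"slide":[0.95,0.03,0],"yaw":0},
    {"jaw":0,"slide":[0.95,0.03,0],"yaw":0},
    {"jaw":0,"slide":[0.95,0.03,0],"yaw":0},
  ],
)

```text
time_s: 13.53
eef_pos: [0.6216, 0.18, 0.142]
tcp_rot: [-2.081, -2.352, 0.002]
wrist_force: [0.8, -0.1, -2.8]
width: 0.0278
gripper_force: 20.0
```

servo_tool(
  commands=[
    {"jaw":0,"slide":[0.95,0.03,0],"yaw":0},
    {"jaw":0,"slide":[0.95,0.03,0],"yaw":0},
    {"jaw":0,"slide":[0.95,0.03,0],"yaw":0},
    {"jaw":0,"slide":[0.95,0.03,0],"yaw":0},
    {"jaw":0,"slide":[0.95,0.03,0],"yaw":0},
  ],
)

```text
time_s: 13.95
eef_pos: [0.613, 0.2745, 0.142]
tcp_rot: [-2.081, -2.352, 0.003]
wrist_force: [0.4, 0.7, -1.8]
width: 0.0276
gripper_force: 20.0
```

servo_tool(
  commands=[
    {"jaw":0,"slide":[0.95,0.03,0],"yaw":0},
    {"jaw":0,"slide":[0.95,0.03,0],"yaw":0},
    {"jaw":0,"slide":[0.95,0.03,0],"yaw":0},
    {"jaw":0,"slide":[0.95,0.03,0],"yaw":0},
    {"jaw":0,"slide":[0.95,0.03,0],"yaw":0},
  ],
)

```text
time_s: 14.37
eef_pos: [0.6044, 0.3691, 0.1419]
tcp_rot: [-2.081, -2.352, 0.003]
wrist_force: [0.1, -0.0, -1.5]
width: 0.0278
gripper_force: 20.0
```

servo_tool(
  commands=[
    {"jaw":0,"slide":[0.9,0,0],"yaw":0},
    {"jaw":0,"slide":[0.65,0,0.2],"yaw":0},
    {"jaw":0,"slide":[0,0,0.7],"yaw":0},
    {"jaw":0,"slide":[0,0,0.9],"yaw":0},
    {"jaw":0,"slide":[0,0,0.9],"yaw":0},
  ],
)

```text
time_s: 14.78
eef_pos: [0.602, 0.3983, 0.0881]
tcp_rot: [2.081, 2.353, -0.0]
wrist_force: [0.2, -0.4, -2.2]
width: 0.0277
gripper_force: 20.0
```

servo_tool(
  commands=[
    {"jaw":0,"slide":[0,0,0.9],"yaw":0},
    {"jaw":0,"slide":[0,0,0.9],"yaw":0},
    {"jaw":0,"slide":[0,0,0.4],"yaw":0},
    {"jaw":0,"slide":[0,0,0],"yaw":0},
    {"jaw":0.45,"slide":[0,0,0],"yaw":0},
  ],
)

```text
time_s: 15.2
eef_pos: [0.6018, 0.3978, 0.0446]
tcp_rot: [-2.082, -2.352, 0.003]
wrist_force: [1.0, -0.5, -0.3]
width: 0.0323
gripper_force: 0.0
```

servo_tool(
  commands=[
    {"jaw":0.45,"slide":[0,0,0],"yaw":0},
    {"jaw":0.45,"slide":[0,0,0],"yaw":0},
    {"jaw":0.45,"slide":[0,0,-0.4],"yaw":0},
    {"jaw":0.45,"slide":[0,0,-1],"yaw":0},
    {"jaw":0.6,"slide":[0,0,-1],"yaw":0},
  ],
)

```text
time_s: 15.62
eef_pos: [0.6018, 0.3984, 0.0946]
tcp_rot: [-2.082, -2.353, 0.001]
wrist_force: [0.6, 1.0, 0.4]
width: 0.0445
gripper_force: 0.0
```

servo_tool(
  commands=[
    {"jaw":0.6,"slide":[0,0,-1],"yaw":-1},
    {"jaw":0.6,"slide":[0,0,-1],"yaw":-1},
    {"jaw":0.6,"slide":[0,0,-1],"yaw":-1},
    {"jaw":0.6,"slide":[0,0,0],"yaw":-1},
    {"jaw":0.6,"slide":[0,0,0],"yaw":-1},
  ],
)

```text
time_s: 16.03
eef_pos: [0.6041, 0.3998, 0.1588]
tcp_rot: [1.566, 2.719, 0.01]
wrist_force: [-0.5, -0.4, 0.2]
width: 0.0527
gripper_force: 0.0
```

```bash
python3 - <<'E'
from h import *
ob()
s=ctrl.snapshot("top"); cv2.imwrite("pics/t2.png",s["pixels"])
E
python3 go.py .437,.0561,.13,2.985 .437,.0561,.011,2.985
```

```text
t16.0 p [0.6041 0.3998 0.1588] ang 2.0968 tilt [0.007 0.004] F [-0.5 -0.4  0.2] w 0.0527 q [ 0.55  0.41  1.58 -0.    1.15  0.02]
t16.1 p [0.6034 0.3994 0.1574] ang 2.1003 tilt [0.005 0.003] F [0.  0.9 0.5] w 0.0528 q [ 0.55  0.41  1.58 -0.    1.15  0.02]
yaw -11.06 slide [  5.54 -18.25   1.37]
yaw -0.00 slide [0.   0.   5.95]
```

View pics/t2.png

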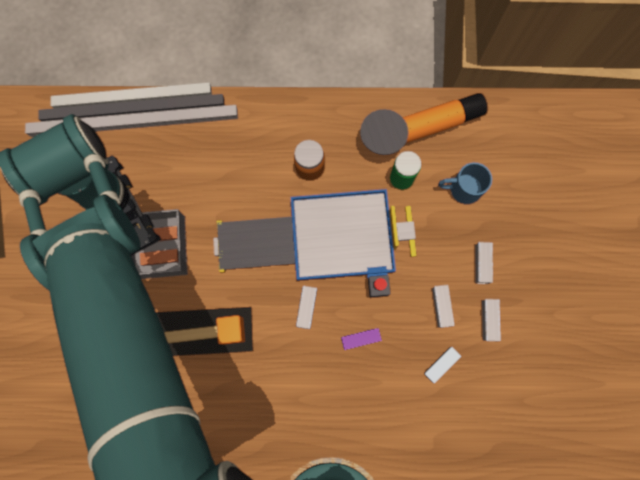

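The tray is clear and both scraps are in the bin (rust colour at about (160,245)). Nothing else has moved.

servo_tool(
  commands=[
    {"jaw":0.6,"slide":[0,0,0],"yaw":-1},
    {"jaw":0.6,"slide":[0,0,0],"yaw":-1},
    {"jaw":0.6,"slide":[0,0,0],"yaw":-1},
    {"jaw":0.6,"slide":[0,0,0],"yaw":-1},
    {"jaw":0.6,"slide":[0,0,0],"yaw":-1},
  ],
)

```text
time_s: 16.5
eef_pos: [0.6024, 0.3987, 0.1549]
tcp_rot: [0.998, 2.978, 0.002]
wrist_force: [0.8, -0.7, 0.5]
width: 0.0532
gripper_force: 0.0
```

servo_tool(
  commands=[
    {"jaw":0.6,"slide":[0,0,0],"yaw":-1},
    {"jaw":0.6,"slide":[0,0,0],"yaw":-1},
    {"jaw":0.6,"slide":[0,0,0],"yaw":-1},
    {"jaw":0.6,"slide":[0,0,0],"yaw":-1},
    {"jaw":0.6,"slide":[0,0,0],"yaw":-1},
  ],
)

```text
time_s: 16.92
eef_pos: [0.6024, 0.3987, 0.1549]
tcp_rot: [0.386, 3.116, 0.002]
wrist_force: [0.6, -0.1, 0.4]
width: 0.0529
gripper_force: 0.0
```

servo_tool(
  commands=[
    {"jaw":0.6,"slide":[0,0,0],"yaw":-1},
    {"jaw":0.6,"slide":[0.29,-0.96,0.07],"yaw":0},
    {"jaw":0.6,"slide":[0.29,-0.96,0.07],"yaw":0},
    {"jaw":0.6,"slide":[0.29,-0.96,0.07],"yaw":0},
    {"jaw":0.6,"slide":[0.29,-0.96,0.07],"yaw":0},
  ],
)

```text
time_s: 17.33
eef_pos: [0.5662, 0.3263, 0.1491]
tcp_rot: [0.267, 3.129, 0.001]
wrist_force: [-0.3, -0.3, 0.3]
width: 0.0531
gripper_force: 0.0
```

servo_tool(
  commands=[
    {"jaw":0.6,"slide":[0.29,-0.96,0.07],"yaw":0},
    {"jaw":0.6,"slide":[0.29,-0.96,0.07],"yaw":0},
    {"jaw":0.6,"slide":[0.29,-0.96,0.07],"yaw":0},
    {"jaw":0.6,"slide":[0.29,-0.96,0.07],"yaw":0},
    {"jaw":0.6,"slide":[0.29,-0.96,0.07],"yaw":0},
  ],
)

```text
time_s: 17.75
eef_pos: [0.5215, 0.2363, 0.1421]
tcp_rot: [0.267, 3.128, 0.001]
wrist_force: [-0.4, -0.1, -0.0]
width: 0.053
gripper_force: 0.0
```

servo_tool(
  commands=[
    {"jaw":0.6,"slide":[0.29,-0.96,0.07],"yaw":0},
    {"jaw":0.6,"slide":[0.29,-0.96,0.07],"yaw":0},
    {"jaw":0.6,"slide":[0.29,-0.96,0.07],"yaw":0},
    {"jaw":0.6,"slide":[0.29,-0.96,0.07],"yaw":0},
    {"jaw":0.6,"slide":[0.29,-0.96,0.07],"yaw":0},
  ],
)

```text
time_s: 18.17
eef_pos: [0.4769, 0.1465, 0.1351]
tcp_rot: [0.267, 3.128, 0.001]
wrist_force: [-0.3, 0.4, -0.5]
width: 0.053
gripper_force: 0.0
```

servo_tool(
  commands=[
    {"jaw":0.6,"slide":[0.29,-0.96,0.07],"yaw":0},
    {"jaw":0.6,"slide":[0.29,-0.96,0.07],"yaw":0},
    {"jaw":0.6,"slide":[0.29,-0.96,0.07],"yaw":0},
    {"jaw":0.6,"slide":[0.29,-0.96,0.07],"yaw":0},
    {"jaw":0.6,"slide":[0.29,-0.96,0.07],"yaw":0},
  ],
)

```text
time_s: 18.58
eef_pos: [0.4322, 0.0567, 0.1281]
tcp_rot: [0.267, 3.128, 0.0]
wrist_force: [0.5, -0.4, -0.4]
width: 0.053
gripper_force: 0.0
```

servo_tool(
  commands=[
    {"jaw":0.6,"slide":[0,0,0.6],"yaw":0},
    {"jaw":0.6,"slide":[0,0,0.8],"yaw":0},
    {"jaw":0.6,"slide":[0,0,0.8],"yaw":0},
    {"jaw":0.6,"slide":[0,0,0.8],"yaw":0},
    {"jaw":0.6,"slide":[0,0,0.7],"yaw":0},
  ],
)

```text
time_s: 19.0
eef_pos: [0.4328, 0.0573, 0.0533]
tcp_rot: [0.268, 3.128, 0.001]
wrist_force: [-0.2, -0.4, -0.6]
width: 0.0528
gripper_force: 0.0
```

```bash
python3 go.py .437,.0561,.012,2.985
```

```text
t19.0 p [0.4328 0.0573 0.0533] ang 2.9707 tilt [0.002 0.   ] F [-0.2 -0.4 -0.6] w 0.0528 q [ 0.07  0.03  2.27 -0.    0.84 -1.33]
yaw -0.18 slide [-0.22 -0.03  2.07]
```

servo_tool(
  commands=[
    {"jaw":0.6,"slide":[-0.22,-0.03,0.8],"yaw":-0.18},
    {"jaw":0.6,"slide":[0,0,0.7],"yaw":0},
    {"jaw":0.6,"slide":[0,0,0.5],"yaw":0},
    {"jaw":0,"slide":[0,0,0.07],"yaw":0},
    {"jaw":0,"slide":[0,0,0],"yaw":0},
  ],
)

```text
time_s: 19.42
eef_pos: [0.4361, 0.0561, 0.0115]
tcp_rot: [-0.243, -3.131, 0.0]
wrist_force: [0.5, 0.8, 0.3]
width: 0.0412
gripper_force: 0.0
```

servo_tool(
  commands=[
    {"jaw":0,"slide":[0,0,0],"yaw":0},
    {"jaw":0,"slide":[0,0,0],"yaw":0},
    {"jaw":0,"slide":[0,0,0],"yaw":0},
    {"jaw":0,"slide":[0,0,-0.3],"yaw":0},
    {"jaw":0,"slide":[0,0,-0.7],"yaw":0},
  ],
)

```text
time_s: 19.83
eef_pos: [0.4347, 0.056, 0.0308]
tcp_rot: [-0.242, -3.129, 0.001]
wrist_force: [-0.8, -0.1, -1.1]
width: 0.0297
gripper_force: 20.0
```

servo_tool(
  commands=[
    {"jaw":0,"slide":[0,0,-1],"yaw":0},
    {"jaw":0,"slide":[0,0,-1],"yaw":0},
    {"jaw":0,"slide":[0,0,-1],"yaw":0},
    {"jaw":0,"slide":[0,0,-1],"yaw":0},
    {"jaw":0,"slide":[0,0,-1],"yaw":0.5},
  ],
)

```text
time_s: 20.25
eef_pos: [0.4361, 0.056, 0.133]
tcp_rot: [0.305, 3.126, 0.0]
wrist_force: [0.3, -0.2, -0.9]
width: 0.0294
gripper_force: 20.0
```

servo_tool(
  commands=[
    {"jaw":0,"slide":[0,0,-0.5],"yaw":1},
    {"jaw":0,"slide":[0,0,0],"yaw":1},
    {"jaw":0,"slide":[0,0,0],"yaw":1},
    {"jaw":0,"slide":[0,0,0],"yaw":1},
    {"jaw":0,"slide":[0,0,0],"yaw":1},
  ],
)

```text
time_s: 20.67
eef_pos: [0.4362, 0.0561, 0.1422]
tcp_rot: [0.926, 3.001, 0.0]
wrist_force: [0.2, -0.2, -1.8]
width: 0.0297
gripper_force: 20.0
```

servo_tool(
  commands=[
    {"jaw":0,"slide":[0,0,0],"yaw":1},
    {"jaw":0,"slide":[0,0,0],"yaw":1},
    {"jaw":0,"slide":[0,0,0],"yaw":1},
    {"jaw":0,"slide":[0,0,0],"yaw":1},
    {"jaw":0,"slide":[0,0,0],"yaw":1},
  ],
)

```text
time_s: 21.08
eef_pos: [0.4361, 0.056, 0.142]
tcp_rot: [1.504, 2.758, 0.0]
wrist_force: [0.6, 0.7, -0.9]
width: 0.0299
gripper_force: 20.0
```

servo_tool(
  commands=[
    {"jaw":0,"slide":[0,0,0],"yaw":1},
    {"jaw":0,"slide":[0,0,0],"yaw":1},
    {"jaw":0,"slide":[0,0,0],"yaw":1},
    {"jaw":0,"slide":[0,0,0],"yaw":1},
    {"jaw":0,"slide":[0,0,0],"yaw":1},
  ],
)

```text
time_s: 21.5
eef_pos: [0.4361, 0.0561, 0.142]
tcp_rot: [2.022, 2.404, 0.0]
wrist_force: [0.0, 0.8, -1.6]
width: 0.0298
gripper_force: 20.0
```

```bash
python3 go.py .5539,.0238,.13,1.665 .5539,.0238,.044,1.665
```

```text
t21.5 p [0.4361 0.0561 0.142 ] ang 1.7432 tilt [ 0. -0.] F [ 0.   0.8 -1.6] w 0.0298 q [ 0.07 -0.1   2.2  -0.    1.04 -0.1 ]
yaw 0.98 slide [-2.16  5.71  0.6 ]
yaw -0.00 slide [0.  0.  4.3]
```

servo_tool(
  commands=[
    {"jaw":0,"slide":[0,0,0],"yaw":0.98},
    {"jaw":0,"slide":[-0.31,0.82,0.09],"yaw":0},
    {"jaw":0,"slide":[-0.31,0.82,0.09],"yaw":0},
    {"jaw":0,"slide":[-0.31,0.82,0.09],"yaw":0},
    {"jaw":0,"slide":[-0.31,0.82,0.09],"yaw":0},
  ],
)

```text
time_s: 21.92
eef_pos: [0.5046, 0.0376, 0.1348]
tcp_rot: [2.11, 2.327, 0.0]
wrist_force: [0.8, 0.0, 0.1]
width: 0.03
gripper_force: 20.0
```

servo_tool(
  commands=[
    {"jaw":0,"slide":[-0.31,0.82,0.09],"yaw":0},
    {"jaw":0,"slide":[-0.31,0.82,0.09],"yaw":0},
    {"jaw":0,"slide":[-0.31,0.82,0.06],"yaw":0},
    {"jaw":0,"slide":[0,0,0.6],"yaw":0},
    {"jaw":0,"slide":[0,0,0.8],"yaw":0},
  ],
)

```text
time_s: 22.33
eef_pos: [0.5566, 0.024, 0.1026]
tcp_rot: [2.109, 2.325, 0.004]
wrist_force: [0.4, 0.1, -1.4]
width: 0.0296
gripper_force: 20.0
```

servo_tool(
  commands=[
    {"jaw":0,"slide":[0,0,0.8],"yaw":0},
    {"jaw":0,"slide":[0,0,0.8],"yaw":0},
    {"jaw":0,"slide":[0,0,0.5],"yaw":0},
    {"jaw":0,"slide":[0,0,0.2],"yaw":0},
    {"jaw":0,"slide":[0,0,0],"yaw":0},
  ],
)

```text
time_s: 22.75
eef_pos: [0.5531, 0.0243, 0.0541]
tcp_rot: [-2.108, -2.326, 0.003]
wrist_force: [-0.0, -0.3, -1.1]
width: 0.0297
gripper_force: 20.0
```

```bash
python3 go.py .5539,.0238,.044,1.665
```

```text
t22.8 p [0.5531 0.0243 0.0541] ang 1.6689 tilt [-0.003  0.   ] F [-0.  -0.3 -1.1] w 0.0297 q [-0.    0.24  2.03  0.    0.88 -0.1 ]
yaw 0.05 slide [-0.03  0.04  0.51]
```

servo_tool(
  commands=[
    {"jaw":0,"slide":[0,0,0.35],"yaw":0},
    {"jaw":0,"slide":[0,0,0.18],"yaw":0},
    {"jaw":0,"slide":[0,0,0],"yaw":0},
    {"jaw":0.47,"slide":[0,0,0],"yaw":0},
    {"jaw":0.47,"slide":[0,0,0],"yaw":0},
  ],
)

```text
time_s: 23.17
eef_pos: [0.5556, 0.0241, 0.0456]
tcp_rot: [2.109, 2.327, 0.001]
wrist_force: [0.0, -0.6, -0.4]
width: 0.0404
gripper_force: 0.0
```

servo_tool(
  commands=[
    {"jaw":0.47,"slide":[0,0,0],"yaw":0},
    {"jaw":0.47,"slide":[0,0,0],"yaw":0},
    {"jaw":0.47,"slide":[0,0,-0.6],"yaw":0},
    {"jaw":0.47,"slide":[0,0,-1],"yaw":0},
    {"jaw":0.47,"slide":[0,0,-1],"yaw":0},
  ],
)

```text
time_s: 23.58
eef_pos: [0.5542, 0.0241, 0.0976]
tcp_rot: [-2.109, -2.327, 0.002]
wrist_force: [-0.1, 0.2, -0.0]
width: 0.0412
gripper_force: 0.0
```

servo_tool(
  commands=[
    {"jaw":0.6,"slide":[0,0,-1],"yaw":0.6},
    {"jaw":0.6,"slide":[0,0,-1],"yaw":1},
    {"jaw":0.6,"slide":[0,0,-0.5],"yaw":1},
    {"jaw":0.6,"slide":[0,0,0],"yaw":1},
    {"jaw":0.6,"slide":[0,0,0],"yaw":1},
  ],
)

```text
time_s: 24.0
eef_pos: [0.5562, 0.0241, 0.1497]
tcp_rot: [2.502, 1.896, 0.005]
wrist_force: [0.2, 0.2, -0.3]
width: 0.0526
gripper_force: 0.0
```

servo_tool(
  commands=[
    {"jaw":0.6,"slide":[0,0,0],"yaw":1},
    {"jaw":0.6,"slide":[0,0,0],"yaw":1},
    {"jaw":0.6,"slide":[0,0,0],"yaw":1},
    {"jaw":0.6,"slide":[0,0,0],"yaw":1},
    {"jaw":0.6,"slide":[0,0,0],"yaw":1},
  ],
)

```text
time_s: 24.42
eef_pos: [0.5552, 0.0241, 0.1481]
tcp_rot: [2.831, 1.362, 0.002]
wrist_force: [-1.1, 0.1, -0.2]
width: 0.0533
gripper_force: 0.0
```

servo_tool(
  commands=[
    {"jaw":0.6,"slide":[0,0,0],"yaw":1},
    {"jaw":0.6,"slide":[0,0,0],"yaw":1},
    {"jaw":0.6,"slide":[0,0,0],"yaw":1},
    {"jaw":0.6,"slide":[0,0,0],"yaw":1},
    {"jaw":0.6,"slide":[0,0,0],"yaw":1},
  ],
)

```text
time_s: 24.83
eef_pos: [0.5551, 0.0241, 0.1481]
tcp_rot: [3.045, 0.772, 0.002]
wrist_force: [-0.5, -0.4, 0.4]
width: 0.0531
gripper_force: 0.0
```

servo_tool(
  commands=[
    {"jaw":0.6,"slide":[0,0,0],"yaw":1},
    {"jaw":0.6,"slide":[0,0,0],"yaw":1},
    {"jaw":0.6,"slide":[0,0,0],"yaw":1},
    {"jaw":0.6,"slide":[0,0,0],"yaw":1},
    {"jaw":0.6,"slide":[0,0,0],"yaw":1},
  ],
)

```text
time_s: 25.25
eef_pos: [0.5551, 0.0241, 0.1481]
tcp_rot: [3.138, 0.152, 0.002]
wrist_force: [0.6, 0.2, -0.7]
width: 0.0528
gripper_force: 0.0
```

```bash
python3 go.py .4416,-.247,.13,.096 .4416,-.247,.012,.096
```

```text
t25.2 p [0.5551 0.0241 0.1481] ang 0.0968 tilt [0.001 0.   ] F [ 0.6  0.2 -0.7] w 0.0528 q [-0.    0.12  1.96  0.    1.06  1.47]
yaw 0.01 slide [-6.95 12.95  0.91]
yaw -0.00 slide [0.  0.  5.9]
```

servo_tool(
  commands=[
    {"jaw":0.6,"slide":[-0.5,0.92,0.06],"yaw":0},
    {"jaw":0.6,"slide":[-0.5,0.92,0.06],"yaw":0},
    {"jaw":0.6,"slide":[-0.5,0.92,0.06],"yaw":0},
    {"jaw":0.6,"slide":[-0.5,0.92,0.06],"yaw":0},
    {"jaw":0.6,"slide":[-0.5,0.92,0.06],"yaw":0},
  ],
)

```text
time_s: 25.67
eef_pos: [0.5143, -0.0732, 0.142]
tcp_rot: [3.137, 0.159, 0.002]
wrist_force: [0.3, 0.4, 0.5]
width: 0.0528
gripper_force: 0.0
```

servo_tool(
  commands=[
    {"jaw":0.6,"slide":[-0.5,0.92,0.06],"yaw":0},
    {"jaw":0.6,"slide":[-0.5,0.92,0.06],"yaw":0},
    {"jaw":0.6,"slide":[-0.5,0.92,0.06],"yaw":0},
    {"jaw":0.6,"slide":[-0.5,0.92,0.06],"yaw":0},
    {"jaw":0.6,"slide":[-0.5,0.92,0.06],"yaw":0},
  ],
)

```text
time_s: 26.08
eef_pos: [0.4737, -0.17, 0.1361]
tcp_rot: [3.137, 0.158, 0.002]
wrist_force: [0.3, -0.1, -0.0]
width: 0.0528
gripper_force: 0.0
```

servo_tool(
  commands=[
    {"jaw":0.6,"slide":[-0.5,0.92,0.06],"yaw":0},
    {"jaw":0.6,"slide":[-0.5,0.92,0.06],"yaw":0},
    {"jaw":0.6,"slide":[-0.5,0.92,0.06],"yaw":0},
    {"jaw":0.6,"slide":[-0.45,0.97,0.1],"yaw":0},
    {"jaw":0.6,"slide":[0,0,0.7],"yaw":0},
  ],
)

```text
time_s: 26.5
eef_pos: [0.4439, -0.2513, 0.1189]
tcp_rot: [3.133, 0.155, 0.008]
wrist_force: [0.1, -1.4, 0.3]
width: 0.053
gripper_force: 0.0
```

servo_tool(
  commands=[
    {"jaw":0.6,"slide":[0,0,0.8],"yaw":0},
    {"jaw":0.6,"slide":[0,0,0.8],"yaw":0},
    {"jaw":0.6,"slide":[0,0,0.8],"yaw":0},
    {"jaw":0.6,"slide":[0,0,0.6],"yaw":0},
    {"jaw":0.6,"slide":[0,0,0],"yaw":0},
  ],
)

```text
time_s: 26.92
eef_pos: [0.441, -0.2462, 0.0535]
tcp_rot: [-3.135, -0.158, 0.005]
wrist_force: [-1.2, 0.6, -0.6]
width: 0.0528
gripper_force: 0.0
```

```bash
python3 go.py .4416,-.247,.012,.096
```

```text
t26.9 p [ 0.441  -0.2462  0.0535] ang 0.1007 tilt [-0.003  0.002] F [-1.2  0.6 -0.6] w 0.0528 q [-0.56  0.15  2.13  0.    0.86  0.91]
yaw 0.06 slide [0.03 0.04 2.07]
```

servo_tool(
  commands=[
    {"jaw":0.6,"slide":[0.03,0.04,0.8],"yaw":0},
    {"jaw":0.6,"slide":[0,0,0.7],"yaw":0},
    {"jaw":0.6,"slide":[0,0,0.5],"yaw":0},
    {"jaw":0,"slide":[0,0,0.07],"yaw":0},
    {"jaw":0,"slide":[0,0,0],"yaw":0},
  ],
)

```text
time_s: 27.33
eef_pos: [0.4431, -0.2477, 0.0138]
tcp_rot: [-3.137, -0.159, 0.001]
wrist_force: [1.3, 0.3, -0.5]
width: 0.0418
gripper_force: 0.0
```

servo_tool(
  commands=[
    {"jaw":0,"slide":[0,0,0],"yaw":0},
    {"jaw":0,"slide":[0,0,0],"yaw":0},
    {"jaw":0,"slide":[0,0,0],"yaw":0},
    {"jaw":0,"slide":[0,0,-0.3],"yaw":0},
    {"jaw":0,"slide":[0,0,-0.7],"yaw":0},
  ],
)

```text
time_s: 27.75
eef_pos: [0.4417, -0.2469, 0.0329]
tcp_rot: [-3.135, -0.158, 0.005]
wrist_force: [-1.3, -0.1, -1.5]
width: 0.0296
gripper_force: 20.0
```

servo_tool(
  commands=[
    {"jaw":0,"slide":[0,0,-1],"yaw":0},
    {"jaw":0,"slide":[0,0,-1],"yaw":0},
    {"jaw":0,"slide":[0,0,-1],"yaw":0},
    {"jaw":0,"slide":[0,0,-1],"yaw":0},
    {"jaw":0,"slide":[0,0,-1],"yaw":-0.6},
  ],
)

```text
time_s: 28.17
eef_pos: [0.443, -0.2477, 0.1353]
tcp_rot: [3.133, 0.234, 0.0]
wrist_force: [0.6, -0.9, -1.3]
width: 0.03
gripper_force: 20.0
```

servo_tool(
  commands=[
    {"jaw":0,"slide":[0,0,-0.5],"yaw":-1},
    {"jaw":0,"slide":[0,0,0],"yaw":-1},
    {"jaw":0,"slide":[0,0,0],"yaw":-1},
    {"jaw":0,"slide":[0,0,0],"yaw":-1},
    {"jaw":0,"slide":[0,0,0],"yaw":-1},
  ],
)

```text
time_s: 28.58
eef_pos: [0.4431, -0.2478, 0.1445]
tcp_rot: [3.022, 0.857, 0.0]
wrist_force: [-0.4, -0.0, -2.0]
width: 0.03
gripper_force: 20.0
```

servo_tool(
  commands=[
    {"jaw":0,"slide":[0,0,0],"yaw":-1},
    {"jaw":0,"slide":[0,0,0],"yaw":-1},
    {"jaw":0,"slide":[0,0,0],"yaw":-1},
    {"jaw":0,"slide":[0,0,0],"yaw":-1},
    {"jaw":0,"slide":[0,0,0],"yaw":-1},
  ],
)

```text
time_s: 29.0
eef_pos: [0.443, -0.2478, 0.1443]
tcp_rot: [2.792, 1.441, -0.0]
wrist_force: [1.0, 0.0, -2.4]
width: 0.0295
gripper_force: 20.0
```

servo_tool(
  commands=[
    {"jaw":0,"slide":[0,0,0],"yaw":-1},
    {"jaw":0,"slide":[0,0,0],"yaw":-1},
    {"jaw":0,"slide":[0,0,0],"yaw":-1},
    {"jaw":0,"slide":[0,0,0],"yaw":-1},
    {"jaw":0,"slide":[0,0,0],"yaw":-1},
  ],
)

```text
time_s: 29.42
eef_pos: [0.443, -0.2478, 0.1443]
tcp_rot: [2.45, 1.967, -0.0]
wrist_force: [-0.5, 0.2, -1.8]
width: 0.0299
gripper_force: 20.0
```

servo_tool(
  commands=[
    {"jaw":0,"slide":[0,0,0],"yaw":-1},
    {"jaw":0,"slide":[0,0,0],"yaw":-1},
    {"jaw":0,"slide":[0,0,0],"yaw":-1},
    {"jaw":0,"slide":[0,0,0],"yaw":-1},
    {"jaw":0,"slide":[0,0,0],"yaw":0},
  ],
)

```text
time_s: 29.83
eef_pos: [0.4431, -0.2478, 0.1443]
tcp_rot: [2.108, 2.33, -0.0]
wrist_force: [-0.0, -0.3, -1.2]
width: 0.03
gripper_force: 20.0
```

```bash
python3 go.py .5633,-.0758,.13,1.665 .5633,-.0758,.044,1.665
```

```text
t29.8 p [ 0.4431 -0.2478  0.1443] ang 1.6708 tilt [ 0. -0.] F [-0.  -0.3 -1.2] w 0.0300 q [-0.56  0.04  2.06 -0.    1.04 -0.66]
yaw 0.07 slide [7.99 6.79 0.71]
yaw -0.00 slide [0.  0.  4.3]
```

servo_tool(
  commands=[
    {"jaw":0,"slide":[0.9,0.75,0.08],"yaw":0.07},
    {"jaw":0,"slide":[0.9,0.75,0.08],"yaw":0},
    {"jaw":0,"slide":[0.9,0.75,0.08],"yaw":0},
    {"jaw":0,"slide":[0.9,0.75,0.08],"yaw":0},
    {"jaw":0,"slide":[0.9,0.75,0.08],"yaw":0},
  ],
)

```text
time_s: 30.25
eef_pos: [0.5099, -0.1504, 0.1362]
tcp_rot: [2.12, 2.318, 0.0]
wrist_force: [0.4, -0.7, -0.8]
width: 0.03
gripper_force: 20.0
```

servo_tool(
  commands=[
    {"jaw":0,"slide":[0.9,0.75,0.08],"yaw":0},
    {"jaw":0,"slide":[0.9,0.75,0.08],"yaw":0},
    {"jaw":0,"slide":[0.9,0.75,0.08],"yaw":0},
    {"jaw":0,"slide":[0.79,0.79,0.07],"yaw":0},
    {"jaw":0,"slide":[0,0,0.6],"yaw":0},
  ],
)

```text
time_s: 30.67
eef_pos: [0.5678, -0.0738, 0.1203]
tcp_rot: [2.113, 2.318, 0.008]
wrist_force: [0.6, -0.5, -1.2]
width: 0.0294
gripper_force: 20.0
```

servo_tool(
  commands=[
    {"jaw":0,"slide":[0,0,0.8],"yaw":0},
    {"jaw":0,"slide":[0,0,0.8],"yaw":0},
    {"jaw":0,"slide":[0,0,0.8],"yaw":0},
    {"jaw":0,"slide":[0,0,0.6],"yaw":0},
    {"jaw":0,"slide":[0,0,0],"yaw":0},
  ],
)

```text
time_s: 31.08
eef_pos: [0.5606, -0.0761, 0.0545]
tcp_rot: [-2.115, -2.316, 0.005]
wrist_force: [-0.6, 0.2, -1.4]
width: 0.0299
gripper_force: 20.0
```

```bash
python3 go.py .5633,-.0758,.045,1.665
```

```text
t31.1 p [ 0.5606 -0.0761  0.0545] ang 1.6618 tilt [-0.006  0.001] F [-0.6  0.2 -1.4] w 0.0299 q [-0.18  0.26  2.   -0.    0.89 -0.27]
yaw -0.04 slide [0.   0.13 0.47]
```

servo_tool(
  commands=[
    {"jaw":0,"slide":[0,0.04,0.3],"yaw":0},
    {"jaw":0,"slide":[0,0,0.17],"yaw":0},
    {"jaw":0,"slide":[0,0,0],"yaw":0},
    {"jaw":0.47,"slide":[0,0,0],"yaw":0},
    {"jaw":0.47,"slide":[0,0,0],"yaw":0},
  ],
)

```text
time_s: 31.5
eef_pos: [0.5654, -0.0763, 0.0494]
tcp_rot: [2.116, 2.32, 0.002]
wrist_force: [-0.3, 0.8, 0.6]
width: 0.0403
gripper_force: 0.0
```

servo_tool(
  commands=[
    {"jaw":0.47,"slide":[0,0,0],"yaw":0},
    {"jaw":0.47,"slide":[0,0,0],"yaw":0},
    {"jaw":0.47,"slide":[0,0,-0.6],"yaw":0},
    {"jaw":0.47,"slide":[0,0,-1],"yaw":0},
    {"jaw":0.47,"slide":[0,0,-1],"yaw":0},
  ],
)

```text
time_s: 31.92
eef_pos: [0.5638, -0.076, 0.101]
tcp_rot: [-2.116, -2.321, 0.001]
wrist_force: [0.3, -0.2, 0.6]
width: 0.0415
gripper_force: 0.0
```

servo_tool(
  commands=[
    {"jaw":0.6,"slide":[0,0,-1],"yaw":0.5},
    {"jaw":0.6,"slide":[0,0,-1],"yaw":1},
    {"jaw":0.6,"slide":[0,0,-0.5],"yaw":1},
    {"jaw":0.6,"slide":[0,0,0],"yaw":1},
    {"jaw":0.6,"slide":[0,0,0],"yaw":1},
  ],
)

```text
time_s: 32.33
eef_pos: [0.5657, -0.0763, 0.1532]
tcp_rot: [2.499, 1.899, 0.004]
wrist_force: [-0.8, -0.3, -0.2]
width: 0.0532
gripper_force: 0.0
```

servo_tool(
  commands=[
    {"jaw":0.6,"slide":[0,0,0],"yaw":1},
    {"jaw":0.6,"slide":[0,0,0],"yaw":1},
    {"jaw":0.6,"slide":[0,0,0],"yaw":1},
    {"jaw":0.6,"slide":[0,0,0],"yaw":1},
    {"jaw":0.6,"slide":[0,0,0],"yaw":1},
  ],
)

```text
time_s: 32.75
eef_pos: [0.5647, -0.0761, 0.1516]
tcp_rot: [2.829, 1.365, 0.001]
wrist_force: [0.4, -0.0, 0.6]
width: 0.0527
gripper_force: 0.0
```

servo_tool(
  commands=[
    {"jaw":0.6,"slide":[0,0,0],"yaw":1},
    {"jaw":0.6,"slide":[0,0,0],"yaw":1},
    {"jaw":0.6,"slide":[0,0,0],"yaw":1},
    {"jaw":0.6,"slide":[0,0,0],"yaw":1},
    {"jaw":0.6,"slide":[0,0,0],"yaw":1},
  ],
)

```text
time_s: 33.17
eef_pos: [0.5647, -0.0761, 0.1516]
tcp_rot: [3.044, 0.776, 0.002]
wrist_force: [-0.4, 0.4, -0.6]
width: 0.0528
gripper_force: 0.0
```

servo_tool(
  commands=[
    {"jaw":0.6,"slide":[0,0,0],"yaw":1},
    {"jaw":0.6,"slide":[0,0,0],"yaw":1},
    {"jaw":0.6,"slide":[0,0,0],"yaw":1},
    {"jaw":0.6,"slide":[0,0,0],"yaw":1},
    {"jaw":0.6,"slide":[0,0,0],"yaw":1},
  ],
)

```text
time_s: 33.58
eef_pos: [0.5647, -0.0761, 0.1516]
tcp_rot: [3.137, 0.156, 0.002]
wrist_force: [0.0, -0.7, 0.2]
width: 0.0527
gripper_force: 0.0
```

servo_tool(
  commands=[
    {"jaw":0.6,"slide":[0,0,0],"yaw":1},
    {"jaw":0.6,"slide":[0,0,0],"yaw":1},
    {"jaw":0.6,"slide":[0,0,0],"yaw":0},
    {"jaw":0.6,"slide":[0,0,0],"yaw":0},
    {"jaw":0.6,"slide":[0,0,0],"yaw":0},
  ],
)

```text
time_s: 34.0
eef_pos: [0.5646, -0.0761, 0.1509]
tcp_rot: [3.14, -0.086, 0.001]
wrist_force: [-0.2, 0.1, -0.3]
width: 0.0529
gripper_force: 0.0
```

```bash
python3 - <<'E'
from h import *
s=ctrl.snapshot("top"); cv2.imwrite("pics/t3.png",s["pixels"])
hsv=cv2.cvtColor(s["pixels"],cv2.COLOR_BGR2HSV)
m=((hsv[...,1]<50)&(hsv[...,2]>110)).astype(np.uint8)
n,l,st,c=cv2.connectedComponentsWithStats(m)
for i in range(1,n):
    if 150<st[i,4]<1500:
        ys,xs=np.where(l==i);r=cv2.minAreaRect(np.c_[xs,ys].astype(np.float32));print("grey",np.round(r[0],1),np.round(r[1],1),round(r[2],1),w(s,*r[0],.03)[:2].round(4))
E
python3 go.py .5399,-.3436,.13,-.058 .5399,-.3436,.012,-.058
```

```text
grey [308.5 154. ] [26. 27.] 90.0 [0.7937 0.0565]
grey [408.7 157.8] [24.7 12.5] 9.5 [ 0.786  -0.1777]
grey [424.3 200.3] [16.5 49.5] 11.8 [ 0.6832 -0.2112]
grey [152.4 242.4] [63.2 53.4] 87.7 [0.58   0.4068]
grey [485. 262.] [40. 14.] 90.0 [ 0.5402 -0.3434]
grey [377.7 286.5] [70.4 15.6] 10.2 [ 0.4833 -0.1018]
grey [492. 320.] [40. 14.] 90.0 [ 0.4109 -0.3523]
grey [442.3 364.2] [13.4 38.2] 45.0 [ 0.315  -0.2396]
t34.0 p [ 0.5646 -0.0761  0.1508] ang -0.0552 tilt [ 0. -0.] F [0.5 0.4 0.3] w 0.0529 q [-0.18  0.15  1.93 -0.    1.06  1.45]
yaw 0.03 slide [-0.46 13.42  1.04]
yaw -0.00 slide [ 0.  -0.   5.9]
```

View pics/t3.png

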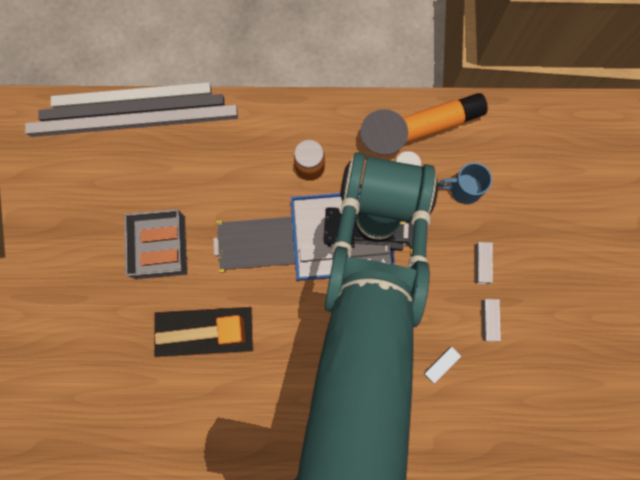

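Both scraps lie in the bin at (159,234) and (159,257). The two remaining tubes, at (485,262) and (492,320), are where I measured them.

servo_tool(
  commands=[
    {"jaw":0.6,"slide":[-0.03,0.96,0.07],"yaw":0},
    {"jaw":0.6,"slide":[-0.03,0.96,0.07],"yaw":0},
    {"jaw":0.6,"slide":[-0.03,0.96,0.07],"yaw":0},
    {"jaw":0.6,"slide":[-0.03,0.96,0.07],"yaw":0},
    {"jaw":0.6,"slide":[-0.03,0.96,0.07],"yaw":0},
  ],
)

```text
time_s: 34.47
eef_pos: [0.5559, -0.1726, 0.1434]
tcp_rot: [3.14, -0.087, 0.0]
wrist_force: [-0.8, -0.4, 0.1]
width: 0.053
gripper_force: 0.0
```

servo_tool(
  commands=[
    {"jaw":0.6,"slide":[-0.03,0.96,0.07],"yaw":0},
    {"jaw":0.6,"slide":[-0.03,0.96,0.07],"yaw":0},
    {"jaw":0.6,"slide":[-0.03,0.96,0.07],"yaw":0},
    {"jaw":0.6,"slide":[-0.03,0.96,0.07],"yaw":0},
    {"jaw":0.6,"slide":[-0.03,0.96,0.07],"yaw":0},
  ],
)

```text
time_s: 34.88
eef_pos: [0.5474, -0.2684, 0.1363]
tcp_rot: [-3.14, 0.087, 0.0]
wrist_force: [-0.4, -0.1, 0.1]
width: 0.0527
gripper_force: 0.0
```

servo_tool(
  commands=[
    {"jaw":0.6,"slide":[-0.03,0.96,0.07],"yaw":0},
    {"jaw":0.6,"slide":[-0.03,0.96,0.07],"yaw":0},
    {"jaw":0.6,"slide":[-0.03,0.96,0.07],"yaw":0},
    {"jaw":0.6,"slide":[-0.03,0.94,0.13],"yaw":0},
    {"jaw":0.6,"slide":[0,0,0.7],"yaw":0},
  ],
)

```text
time_s: 35.3
eef_pos: [0.5424, -0.348, 0.1182]
tcp_rot: [3.136, -0.091, 0.008]
wrist_force: [0.5, 0.2, 0.2]
width: 0.0528
gripper_force: 0.0
```

servo_tool(
  commands=[
    {"jaw":0.6,"slide":[0,0,0.8],"yaw":0},
    {"jaw":0.6,"slide":[0,0,0.8],"yaw":0},
    {"jaw":0.6,"slide":[0,0,0.8],"yaw":0},
    {"jaw":0.6,"slide":[0,0,0.6],"yaw":0},
    {"jaw":0.6,"slide":[0,0,0],"yaw":0},
  ],
)

```text
time_s: 35.72
eef_pos: [0.5385, -0.3413, 0.0515]
tcp_rot: [-3.137, 0.088, 0.009]
wrist_force: [0.6, 0.0, -0.1]
width: 0.0527
gripper_force: 0.0
```

```bash
python3 go.py .5399,-.3436,.012,-.058
```

```text
t35.7 p [ 0.5385 -0.3413  0.0515] ang -0.0560 tilt [-0.005  0.004] F [ 0.6  0.  -0.1] w 0.0527 q [-0.6   0.38  1.84  0.    0.93  1.02]
yaw 0.03 slide [0.08 0.11 1.98]
```

servo_tool(
  commands=[
    {"jaw":0.6,"slide":[0.02,0.03,0.8],"yaw":0},
    {"jaw":0.6,"slide":[0,0,0.7],"yaw":0},
    {"jaw":0.6,"slide":[0,0,0.5],"yaw":0},
    {"jaw":0,"slide":[0,0,0.07],"yaw":0},
    {"jaw":0,"slide":[0,0,0],"yaw":0},
  ],
)

```text
time_s: 36.13
eef_pos: [0.5405, -0.3436, 0.013]
tcp_rot: [-3.139, 0.089, 0.003]
wrist_force: [0.4, 0.1, 0.4]
width: 0.0419
gripper_force: 0.0
```

servo_tool(
  commands=[
    {"jaw":0,"slide":[0,0,0],"yaw":0},
    {"jaw":0,"slide":[0,0,0],"yaw":0},
    {"jaw":0,"slide":[0,0,0],"yaw":0},
    {"jaw":0,"slide":[0,0,-0.3],"yaw":0},
    {"jaw":0,"slide":[0,0,-0.7],"yaw":0},
  ],
)

```text
time_s: 36.55
eef_pos: [0.5396, -0.3432, 0.0329]
tcp_rot: [-3.138, 0.089, 0.005]
wrist_force: [0.2, 0.7, -1.7]
width: 0.03
gripper_force: 20.0
```

servo_tool(
  commands=[
    {"jaw":0,"slide":[0,0,-1],"yaw":0},
    {"jaw":0,"slide":[0,0,-1],"yaw":0},
    {"jaw":0,"slide":[0,0,-1],"yaw":0},
    {"jaw":0,"slide":[0,0,-1],"yaw":0},
    {"jaw":0,"slide":[0,0,-1],"yaw":-0.5},
  ],
)

```text
time_s: 36.97
eef_pos: [0.5414, -0.3444, 0.1368]
tcp_rot: [3.141, -0.026, 0.002]
wrist_force: [-0.3, 0.3, -1.1]
width: 0.0299
gripper_force: 20.0
```

servo_tool(
  commands=[
    {"jaw":0,"slide":[0,0,-0.5],"yaw":-1},
    {"jaw":0,"slide":[0,0,0],"yaw":-1},
    {"jaw":0,"slide":[0,0,0],"yaw":-1},
    {"jaw":0,"slide":[0,0,0],"yaw":-1},
    {"jaw":0,"slide":[0,0,0],"yaw":-1},
  ],
)

```text
time_s: 37.38
eef_pos: [0.5415, -0.3444, 0.1461]
tcp_rot: [3.082, 0.604, 0.002]
wrist_force: [-0.2, -0.3, -0.7]
width: 0.03
gripper_force: 20.0
```

servo_tool(
  commands=[
    {"jaw":0,"slide":[0,0,0],"yaw":-1},
    {"jaw":0,"slide":[0,0,0],"yaw":-1},
    {"jaw":0,"slide":[0,0,0],"yaw":-1},
    {"jaw":0,"slide":[0,0,0],"yaw":-1},
    {"jaw":0,"slide":[0,0,0],"yaw":-1},
  ],
)

```text
time_s: 37.8
eef_pos: [0.5414, -0.3443, 0.1459]
tcp_rot: [2.9, 1.204, 0.001]
wrist_force: [-0.2, 0.4, -1.8]
width: 0.0299
gripper_force: 20.0
```

servo_tool(
  commands=[
    {"jaw":0,"slide":[0,0,0],"yaw":-1},
    {"jaw":0,"slide":[0,0,0],"yaw":-1},
    {"jaw":0,"slide":[0,0,0],"yaw":-1},
    {"jaw":0,"slide":[0,0,0],"yaw":-1},
    {"jaw":0,"slide":[0,0,0],"yaw":-1},
  ],
)

```text
time_s: 38.22
eef_pos: [0.5414, -0.3444, 0.1459]
tcp_rot: [2.603, 1.756, 0.001]
wrist_force: [-1.0, -0.6, -2.0]
width: 0.0299
gripper_force: 20.0
```

servo_tool(
  commands=[
    {"jaw":0,"slide":[0,0,0],"yaw":-1},
    {"jaw":0,"slide":[0,0,0],"yaw":-1},
    {"jaw":0,"slide":[0,0,0],"yaw":-1},
    {"jaw":0,"slide":[0,0,0],"yaw":-1},
    {"jaw":0,"slide":[0,0,0],"yaw":-1},
  ],
)

```text
time_s: 38.63
eef_pos: [0.5414, -0.3444, 0.1458]
tcp_rot: [2.202, 2.238, 0.0]
wrist_force: [0.1, 0.6, -1.8]
width: 0.0296
gripper_force: 20.0
```

servo_tool(
  commands=[
    {"jaw":0,"slide":[0,0,0],"yaw":-1},
    {"jaw":0,"slide":[0,0,0],"yaw":0},
    {"jaw":0,"slide":[0,0,0],"yaw":0},
    {"jaw":0,"slide":[0,0,0],"yaw":0},
    {"jaw":0,"slide":[0,0,0],"yaw":0},
  ],
)

```text
time_s: 39.05
eef_pos: [0.5413, -0.3443, 0.1446]
tcp_rot: [2.118, 2.32, 0.0]
wrist_force: [0.9, 0.6, -1.3]
width: 0.0297
gripper_force: 20.0
```

```bash
python3 go.py .6375,.0317,.13,1.665 .6375,.0317,.044,1.665
```

```text
t39.0 p [ 0.5413 -0.3443  0.1446] ang 1.6619 tilt [ 0. -0.] F [ 0.9  0.6 -1.3] w 0.0297 q [-0.61  0.28  1.78 -0.    1.08 -0.7 ]
yaw -0.04 slide [18.26  6.56  0.73]
yaw -0.00 slide [0.  0.  4.3]
```

servo_tool(
  commands=[
    {"jaw":0,"slide":[0.6,0.33,0.04],"yaw":0},
    {"jaw":0,"slide":[0.93,0.33,0.04],"yaw":0},
    {"jaw":0,"slide":[0.93,0.33,0.04],"yaw":0},
    {"jaw":0,"slide":[0.93,0.33,0.04],"yaw":0},
    {"jaw":0,"slide":[0.93,0.33,0.04],"yaw":0},
  ],
)

```text
time_s: 39.47
eef_pos: [0.5664, -0.2533, 0.1399]
tcp_rot: [-2.117, -2.32, -0.0]
wrist_force: [0.5, 0.8, -1.4]
width: 0.0296
gripper_force: 20.0
```

servo_tool(
  commands=[
    {"jaw":0,"slide":[0.93,0.33,0.04],"yaw":0},
    {"jaw":0,"slide":[0.93,0.33,0.04],"yaw":0},
    {"jaw":0,"slide":[0.93,0.33,0.04],"yaw":0},
    {"jaw":0,"slide":[0.93,0.33,0.04],"yaw":0},
    {"jaw":0,"slide":[0.93,0.33,0.04],"yaw":0},
  ],
)

```text
time_s: 39.88
eef_pos: [0.5905, -0.1575, 0.136]
tcp_rot: [-2.117, -2.321, -0.0]
wrist_force: [0.2, -0.0, -1.3]
width: 0.0301
gripper_force: 20.0
```

servo_tool(
  commands=[
    {"jaw":0,"slide":[0.93,0.33,0.04],"yaw":0},
    {"jaw":0,"slide":[0.93,0.33,0.04],"yaw":0},
    {"jaw":0,"slide":[0.93,0.33,0.04],"yaw":0},
    {"jaw":0,"slide":[0.93,0.33,0.04],"yaw":0},
    {"jaw":0,"slide":[0.93,0.33,0.04],"yaw":0},
  ],
)

```text
time_s: 40.3
eef_pos: [0.6147, -0.0618, 0.132]
tcp_rot: [-2.117, -2.321, -0.0]
wrist_force: [0.2, -0.0, -1.5]
width: 0.0299
gripper_force: 20.0
```

servo_tool(
  commands=[
    {"jaw":0,"slide":[0.93,0.33,0.04],"yaw":0},
    {"jaw":0,"slide":[0.93,0.33,0.04],"yaw":0},
    {"jaw":0,"slide":[0.93,0.33,0.04],"yaw":0},
    {"jaw":0,"slide":[0.92,0.33,0.04],"yaw":0},
    {"jaw":0,"slide":[0.93,0.29,0],"yaw":0},
  ],
)

```text
time_s: 40.72
eef_pos: [0.638, 0.0336, 0.1286]
tcp_rot: [-2.117, -2.321, 0.0]
wrist_force: [0.2, 0.2, -0.5]
width: 0.0298
gripper_force: 20.0
```

servo_tool(
  commands=[
    {"jaw":0,"slide":[0,0,0.4],"yaw":0},
    {"jaw":0,"slide":[0,0,0.8],"yaw":0},
    {"jaw":0,"slide":[0,0,0.8],"yaw":0},
    {"jaw":0,"slide":[0,0,0.8],"yaw":0},
    {"jaw":0,"slide":[0,0,0.7],"yaw":0},
  ],
)

```text
time_s: 41.13
eef_pos: [0.6373, 0.0318, 0.0573]
tcp_rot: [-2.116, -2.321, 0.002]
wrist_force: [-0.3, 0.3, -1.7]
width: 0.0298
gripper_force: 20.0
```

servo_tool(
  commands=[
    {"jaw":0,"slide":[0,0,0.3],"yaw":0},
    {"jaw":0,"slide":[0,0,0],"yaw":0},
    {"jaw":0,"slide":[0,0,0],"yaw":0},
    {"jaw":0,"slide":[0,0,0],"yaw":0},
    {"jaw":0,"slide":[0,0,0],"yaw":0},
  ],
)

```text
time_s: 41.55
eef_pos: [0.6392, 0.0315, 0.0542]
tcp_rot: [2.116, 2.32, 0.002]
wrist_force: [0.5, 0.1, -0.7]
width: 0.0297
gripper_force: 20.0
```

```bash
python3 go.py .6375,.0317,.044,1.665
```

```text
t41.5 p [0.6392 0.0315 0.0542] ang 1.6630 tilt [0.002 0.   ] F [ 0.5  0.1 -0.7] w 0.0297 q [ 0.01  0.37  1.84  0.    0.92 -0.08]
yaw -0.02 slide [ 0.02 -0.08  0.51]
```

servo_tool(
  commands=[
    {"jaw":0,"slide":[0,-0.05,0.3],"yaw":0},
    {"jaw":0,"slide":[0,0,0.22],"yaw":0},
    {"jaw":0,"slide":[0,0,0],"yaw":0},
    {"jaw":0.47,"slide":[0,0,0],"yaw":0},
    {"jaw":0.47,"slide":[0,0,0],"yaw":0},
  ],
)

```text
time_s: 41.97
eef_pos: [0.6374, 0.0314, 0.0428]
tcp_rot: [2.116, 2.321, 0.001]
wrist_force: [0.5, -0.2, 0.1]
width: 0.0406
gripper_force: 0.0
```

servo_tool(
  commands=[
    {"jaw":0.47,"slide":[0,0,0],"yaw":0},
    {"jaw":0.47,"slide":[0,0,0],"yaw":0},
    {"jaw":0.47,"slide":[0,0,-0.6],"yaw":0},
    {"jaw":0.47,"slide":[0,0,-1],"yaw":0},
    {"jaw":0.47,"slide":[0,0,-1],"yaw":0},
  ],
)

```text
time_s: 42.38
eef_pos: [0.6362, 0.0314, 0.0946]
tcp_rot: [-2.115, -2.32, 0.003]
wrist_force: [1.4, -0.4, 0.1]
width: 0.0414
gripper_force: 0.0
```

servo_tool(
  commands=[
    {"jaw":0.6,"slide":[0,0,-1],"yaw":0.2},
    {"jaw":0.6,"slide":[0,0,-1],"yaw":1},
    {"jaw":0.6,"slide":[0,0,-0.5],"yaw":1},
    {"jaw":0.6,"slide":[0,0,0],"yaw":1},
    {"jaw":0.6,"slide":[0,0,0],"yaw":1},
  ],
)

```text
time_s: 42.8
eef_pos: [0.6383, 0.0315, 0.1472]
tcp_rot: [2.477, 1.929, 0.004]
wrist_force: [0.0, 0.2, -0.6]
width: 0.0527
gripper_force: 0.0
```

servo_tool(
  commands=[
    {"jaw":0.6,"slide":[0,0,0],"yaw":1},
    {"jaw":0.6,"slide":[0,0,0],"yaw":1},
    {"jaw":0.6,"slide":[0,0,0],"yaw":1},
    {"jaw":0.6,"slide":[0,0,0],"yaw":1},
    {"jaw":0.6,"slide":[0,0,0],"yaw":1},
  ],
)

```text
time_s: 43.22
eef_pos: [0.6372, 0.0315, 0.1454]
tcp_rot: [2.813, 1.399, 0.001]
wrist_force: [0.1, 0.1, -0.6]
width: 0.0526
gripper_force: 0.0
```

servo_tool(
  commands=[
    {"jaw":0.6,"slide":[0,0,0],"yaw":1},
    {"jaw":0.6,"slide":[0,0,0],"yaw":1},
    {"jaw":0.6,"slide":[0,0,0],"yaw":1},
    {"jaw":0.6,"slide":[0,0,0],"yaw":1},
    {"jaw":0.6,"slide":[0,0,0],"yaw":1},
  ],
)

```text
time_s: 43.63
eef_pos: [0.6373, 0.0315, 0.1454]
tcp_rot: [3.035, 0.813, 0.001]
wrist_force: [0.5, 0.6, 0.3]
width: 0.0531
gripper_force: 0.0
```

servo_tool(
  commands=[
    {"jaw":0.6,"slide":[0,0,0],"yaw":1},
    {"jaw":0.6,"slide":[0,0,0],"yaw":1},
    {"jaw":0.6,"slide":[0,0,0],"yaw":1},
    {"jaw":0.6,"slide":[0,0,0],"yaw":1},
    {"jaw":0.6,"slide":[0,0,0],"yaw":1},
  ],
)

```text
time_s: 44.05
eef_pos: [0.6372, 0.0315, 0.1454]
tcp_rot: [-3.136, -0.193, -0.001]
wrist_force: [1.0, -0.1, 0.0]
width: 0.0528
gripper_force: 0.0
```

servo_tool(
  commands=[
    {"jaw":0.6,"slide":[0,0,0],"yaw":1},
    {"jaw":0.6,"slide":[0,0,0],"yaw":1},
    {"jaw":0.6,"slide":[0,0,0],"yaw":0},
    {"jaw":0.6,"slide":[0,0,0],"yaw":0},
    {"jaw":0.6,"slide":[0,0,0],"yaw":0},
  ],
)

```text
time_s: 44.47
eef_pos: [0.6372, 0.0314, 0.1449]
tcp_rot: [-3.141, 0.049, -0.001]
wrist_force: [-0.0, 0.8, -0.3]
width: 0.0533
gripper_force: 0.0
```

```bash
python3 - <<'E'
from h import *
s=ctrl.snapshot("top")
hsv=cv2.cvtColor(s["pixels"],cv2.COLOR_BGR2HSV)
m=((hsv[...,1]<50)&(hsv[...,2]>110)).astype(np.uint8)
n,l,st,c=cv2.connectedComponentsWithStats(m)
for i in range(1,n):
    if 150<st[i,4]<1500:
        ys,xs=np.where(l==i);r=cv2.minAreaRect(np.c_[xs,ys].astype(np.float32));print("grey",np.round(r[0],1),np.round(r[1],1),round(r[2],1),w(s,*r[0],.03)[:2].round(4))
E
python3 go.py .4116,-.353,.13,-.033 .4116,-.353,.012,-.033
```

```text
grey [347. 143.] [50. 16.] 90.0 [ 0.8216 -0.0336]
grey [407.5 163.5] [23. 25.] 90.0 [ 0.7719 -0.1745]
grey [152.4 242.4] [63.2 53.4] 87.7 [0.58   0.4068]
grey [310.4 228.7] [15.5 67. ] 89.1 [0.6143 0.0497]
grey [405.6 230.7] [17.  16.4] 84.3 [ 0.6112 -0.1667]
grey [492. 320.] [40. 14.] 90.0 [ 0.4109 -0.3523]
grey [442.3 364.2] [13.4 38.2] 45.0 [ 0.315  -0.2396]
grey [306.4 446.7] [ 25.6 109.1] 89.5 [0.1435 0.052 ]
t44.5 p [0.6372 0.0314 0.1448] ang -0.0312 tilt [ 0. -0.] F [ 0.4 -0.3 -0.5] w 0.0532 q [ 0.01  0.27  1.79 -0.    1.08  1.61]
yaw 0.02 slide [-10.64  19.58   0.74]
yaw -0.00 slide [ 0.  -0.   5.9]
```

servo_tool(
  commands=[
    {"jaw":0.6,"slide":[-0.53,0.98,0.04],"yaw":0},
    {"jaw":0.6,"slide":[-0.53,0.98,0.04],"yaw":0},
    {"jaw":0.6,"slide":[-0.53,0.98,0.04],"yaw":0},
    {"jaw":0.6,"slide":[-0.53,0.98,0.04],"yaw":0},
    {"jaw":0.6,"slide":[-0.53,0.98,0.04],"yaw":0},
  ],
)

```text
time_s: 44.93
eef_pos: [0.5804, -0.0655, 0.1406]
tcp_rot: [3.141, -0.049, 0.0]
wrist_force: [-0.8, -0.7, 0.3]
width: 0.053
gripper_force: 0.0
```

servo_tool(
  commands=[
    {"jaw":0.6,"slide":[-0.53,0.98,0.04],"yaw":0},
    {"jaw":0.6,"slide":[-0.53,0.98,0.04],"yaw":0},
    {"jaw":0.6,"slide":[-0.53,0.98,0.04],"yaw":0},
    {"jaw":0.6,"slide":[-0.53,0.98,0.04],"yaw":0},
    {"jaw":0.6,"slide":[-0.53,0.98,0.04],"yaw":0},
  ],
)

```text
time_s: 45.35
eef_pos: [0.5242, -0.1618, 0.1367]
tcp_rot: [3.141, -0.049, 0.0]
wrist_force: [0.1, 0.0, -0.0]
width: 0.0529
gripper_force: 0.0
```

servo_tool(
  commands=[
    {"jaw":0.6,"slide":[-0.53,0.98,0.04],"yaw":0},
    {"jaw":0.6,"slide":[-0.53,0.98,0.04],"yaw":0},
    {"jaw":0.6,"slide":[-0.53,0.98,0.04],"yaw":0},
    {"jaw":0.6,"slide":[-0.53,0.98,0.04],"yaw":0},
    {"jaw":0.6,"slide":[-0.53,0.98,0.04],"yaw":0},
  ],
)

```text
time_s: 45.77
eef_pos: [0.468, -0.258, 0.1327]
tcp_rot: [3.141, -0.049, 0.0]
wrist_force: [0.3, 0.0, -0.1]
width: 0.0526
gripper_force: 0.0
```

servo_tool(
  commands=[
    {"jaw":0.6,"slide":[-0.53,0.98,0.04],"yaw":0},
    {"jaw":0.6,"slide":[-0.53,0.98,0.04],"yaw":0},
    {"jaw":0.6,"slide":[-0.53,0.98,0.04],"yaw":0},
    {"jaw":0.6,"slide":[-0.53,0.98,0.04],"yaw":0},
    {"jaw":0.6,"slide":[-0.54,0.96,0],"yaw":0},
  ],
)

```text
time_s: 46.18
eef_pos: [0.4115, -0.3539, 0.1294]
tcp_rot: [3.141, -0.05, 0.0]
wrist_force: [-0.3, 0.5, -0.6]
width: 0.053
gripper_force: 0.0
```

servo_tool(
  commands=[
    {"jaw":0.6,"slide":[0,0,0.5],"yaw":0},
    {"jaw":0.6,"slide":[0,0,0.8],"yaw":0},
    {"jaw":0.6,"slide":[0,0,0.8],"yaw":0},
    {"jaw":0.6,"slide":[0,0,0.8],"yaw":0},
    {"jaw":0.6,"slide":[0,0,0.8],"yaw":0},
  ],
)

```text
time_s: 46.6
eef_pos: [0.4123, -0.3523, 0.0543]
tcp_rot: [-3.141, 0.05, -0.0]
wrist_force: [0.8, 0.6, -1.0]
width: 0.0527
gripper_force: 0.0
```

servo_tool(
  commands=[
    {"jaw":0.6,"slide":[0,0,0.2],"yaw":0},
    {"jaw":0.6,"slide":[0,0,0],"yaw":0},
    {"jaw":0.6,"slide":[0,0,0],"yaw":0},
    {"jaw":0.6,"slide":[0,0,0],"yaw":0},
    {"jaw":0.6,"slide":[0,0,0],"yaw":0},
  ],
)

```text
time_s: 47.02
eef_pos: [0.4131, -0.3536, 0.0525]
tcp_rot: [3.14, -0.051, 0.003]
wrist_force: [1.2, 0.2, -1.4]
width: 0.053
gripper_force: 0.0
```

```bash
python3 go.py .4116,-.353,.012,-.033
```

```text
t47.0 p [ 0.4131 -0.3536  0.0525] ang -0.0325 tilt [ 0.002 -0.002] F [ 1.2  0.2 -1.4] w 0.0530 q [-0.75  0.22  2.05  0.    0.87  0.85]
yaw 0.01 slide [-0.08 -0.03  2.03]
```

servo_tool(
  commands=[
    {"jaw":0.6,"slide":[-0.05,0,0.8],"yaw":0},
    {"jaw":0.6,"slide":[0,0,0.7],"yaw":0},
    {"jaw":0.6,"slide":[0,0,0.5],"yaw":0},
    {"jaw":0,"slide":[0,0,0.03],"yaw":0},
    {"jaw":0,"slide":[0,0,0],"yaw":0},
  ],
)

```text
time_s: 47.43
eef_pos: [0.411, -0.3527, 0.0105]
tcp_rot: [-3.141, 0.051, 0.001]
wrist_force: [0.5, 0.0, 0.6]
width: 0.0414
gripper_force: 0.0
```

servo_tool(
  commands=[
    {"jaw":0,"slide":[0,0,0],"yaw":0},
    {"jaw":0,"slide":[0,0,0],"yaw":0},
    {"jaw":0,"slide":[0,0,0],"yaw":0},
    {"jaw":0,"slide":[0,0,-0.3],"yaw":0},
    {"jaw":0,"slide":[0,0,-0.7],"yaw":0},
  ],
)

```text
time_s: 47.85
eef_pos: [0.4098, -0.3516, 0.0296]
tcp_rot: [-3.138, 0.051, 0.005]
wrist_force: [-0.3, -0.0, -0.7]
width: 0.0296
gripper_force: 20.0
```

servo_tool(
  commands=[
    {"jaw":0,"slide":[0,0,-1],"yaw":0},
    {"jaw":0,"slide":[0,0,-1],"yaw":0},
    {"jaw":0,"slide":[0,0,-1],"yaw":0},
    {"jaw":0,"slide":[0,0,-1],"yaw":0},
    {"jaw":0,"slide":[0,0,-1],"yaw":-0.2},
  ],
)

```text
time_s: 48.27
eef_pos: [0.4109, -0.3527, 0.1321]
tcp_rot: [-3.141, 0.026, 0.0]
wrist_force: [0.9, -0.7, -2.1]
width: 0.0299
gripper_force: 20.0
```

servo_tool(
  commands=[
    {"jaw":0,"slide":[0,0,-0.5],"yaw":-1},
    {"jaw":0,"slide":[0,0,0],"yaw":-1},
    {"jaw":0,"slide":[0,0,0],"yaw":-1},
    {"jaw":0,"slide":[0,0,0],"yaw":-1},
    {"jaw":0,"slide":[0,0,0],"yaw":-1},
  ],
)

```text
time_s: 48.68
eef_pos: [0.4111, -0.3528, 0.1413]
tcp_rot: [3.083, 0.604, 0.0]
wrist_force: [0.2, -0.0, -1.7]
width: 0.0298
gripper_force: 20.0
```

servo_tool(
  commands=[
    {"jaw":0,"slide":[0,0,0],"yaw":-1},
    {"jaw":0,"slide":[0,0,0],"yaw":-1},
    {"jaw":0,"slide":[0,0,0],"yaw":-1},
    {"jaw":0,"slide":[0,0,0],"yaw":-1},
    {"jaw":0,"slide":[0,0,0],"yaw":-1},
  ],
)

```text
time_s: 49.1
eef_pos: [0.411, -0.3528, 0.1411]
tcp_rot: [-2.901, -1.205, 0.0]
wrist_force: [-0.8, 0.4, -1.7]
width: 0.0298
gripper_force: 20.0
```

servo_tool(
  commands=[
    {"jaw":0,"slide":[0,0,0],"yaw":-1},
    {"jaw":0,"slide":[0,0,0],"yaw":-1},
    {"jaw":0,"slide":[0,0,0],"yaw":-1},
    {"jaw":0,"slide":[0,0,0],"yaw":-1},
    {"jaw":0,"slide":[0,0,0],"yaw":-1},
  ],
)

```text
time_s: 49.52
eef_pos: [0.411, -0.3528, 0.1411]
tcp_rot: [-2.604, -1.757, 0.0]
wrist_force: [0.2, 0.5, -2.0]
width: 0.03
gripper_force: 20.0
```

servo_tool(
  commands=[
    {"jaw":0,"slide":[0,0,0],"yaw":-1},
    {"jaw":0,"slide":[0,0,0],"yaw":-1},
    {"jaw":0,"slide":[0,0,0],"yaw":-1},
    {"jaw":0,"slide":[0,0,0],"yaw":-1},
    {"jaw":0,"slide":[0,0,0],"yaw":-1},
  ],
)

```text
time_s: 49.93
eef_pos: [0.411, -0.3528, 0.1411]
tcp_rot: [-2.203, -2.24, 0.0]
wrist_force: [-0.2, 0.2, -1.5]
width: 0.0298
gripper_force: 20.0
```

servo_tool(
  commands=[
    {"jaw":0,"slide":[0,0,0],"yaw":-1},
    {"jaw":0,"slide":[0,0,0],"yaw":0},
    {"jaw":0,"slide":[0,0,0],"yaw":0},
    {"jaw":0,"slide":[0,0,0],"yaw":0},
    {"jaw":0,"slide":[0,0,0],"yaw":0},
  ],
)

```text
time_s: 50.35
eef_pos: [0.4112, -0.3529, 0.1408]
tcp_rot: [2.118, 2.32, 0.0]
wrist_force: [0.2, -0.9, -2.1]
width: 0.0297
gripper_force: 20.0
```

```bash
python3 go.py .6469,-.0679,.13,1.665 .6469,-.0679,.044,1.665
```

```text
t50.4 p [ 0.4112 -0.3529  0.1408] ang 1.6618 tilt [0. 0.] F [ 0.2 -0.9 -2.1] w 0.0297 q [-0.76  0.11  2.    0.    1.04 -0.85]
yaw -0.04 slide [13.08 13.08  0.54]
yaw -0.00 slide [0.  0.  4.3]
```

servo_tool(
  commands=[
    {"jaw":0,"slide":[0.6,0.6,0],"yaw":0},
    {"jaw":0,"slide":[0.9,0.9,0],"yaw":0},
    {"jaw":0,"slide":[0.9,0.9,0],"yaw":0},
    {"jaw":0,"slide":[0.9,0.9,0],"yaw":0},
    {"jaw":0,"slide":[0.9,0.9,0],"yaw":0},
  ],
)

```text
time_s: 50.77
eef_pos: [0.4877, -0.2607, 0.1408]
tcp_rot: [2.118, 2.32, 0.0]
wrist_force: [0.4, 0.1, -1.2]
width: 0.0296
gripper_force: 20.0
```

servo_tool(
  commands=[
    {"jaw":0,"slide":[0.9,0.9,0],"yaw":0},
    {"jaw":0,"slide":[0.9,0.9,0],"yaw":0},
    {"jaw":0,"slide":[0.9,0.9,0],"yaw":0},
    {"jaw":0,"slide":[0.9,0.9,0],"yaw":0},
    {"jaw":0,"slide":[0.9,0.9,0],"yaw":0},
  ],
)

```text
time_s: 51.18
eef_pos: [0.5691, -0.1625, 0.1407]
tcp_rot: [-2.117, -2.321, 0.0]
wrist_force: [0.0, -0.6, -1.5]
width: 0.0298
gripper_force: 20.0
```

servo_tool(
  commands=[
    {"jaw":0,"slide":[0.9,0.9,0],"yaw":0},
    {"jaw":0,"slide":[0.9,0.9,0],"yaw":0},
    {"jaw":0,"slide":[0.9,0.9,0],"yaw":0},
    {"jaw":0,"slide":[0.78,0.78,0],"yaw":0},
    {"jaw":0,"slide":[0,0,0],"yaw":0},
  ],
)

```text
time_s: 51.6
eef_pos: [0.6338, -0.0848, 0.1409]
tcp_rot: [2.114, 2.323, 0.004]
wrist_force: [0.0, -0.5, -2.0]
width: 0.0298
gripper_force: 20.0
```

servo_tool(
  commands=[
    {"jaw":0,"slide":[0,0,0.6],"yaw":0},
    {"jaw":0,"slide":[0,0,0.8],"yaw":0},
    {"jaw":0,"slide":[0,0,0.8],"yaw":0},
    {"jaw":0,"slide":[0,0,0.8],"yaw":0},
    {"jaw":0,"slide":[0,0,0.6],"yaw":0},
  ],
)

```text
time_s: 52.02
eef_pos: [0.6305, -0.0888, 0.0674]
tcp_rot: [-2.118, -2.32, 0.001]
wrist_force: [-0.5, -0.2, 4.2]
width: 0.0295
gripper_force: 20.0
```

servo_tool(
  commands=[
    {"jaw":0,"slide":[0,0,0.3],"yaw":0},
    {"jaw":0,"slide":[0,0,0.2],"yaw":0},
    {"jaw":0,"slide":[0,0,0],"yaw":0},
    {"jaw":0,"slide":[0,0,0],"yaw":0},
    {"jaw":0,"slide":[0,0,0],"yaw":0},
  ],
)

```text
time_s: 52.43
eef_pos: [0.6303, -0.0889, 0.0615]
tcp_rot: [-2.117, -2.32, 0.003]
wrist_force: [-8.7, 0.8, 16.7]
width: 0.0294
gripper_force: 20.0
```

```bash
python3 go.py .6469,-.0679,.043,1.665
```

```text
t52.4 p [ 0.6303 -0.0889  0.0615] ang 1.6626 tilt [-0.002 -0.001] F [-8.7  0.8 16.7] w 0.0294 q [-0.18  0.36  1.84 -0.    0.94 -0.27]
yaw -0.03 slide [0.97 0.92 0.93]
```

servo_tool(
  commands=[
    {"jaw":0,"slide":[0,0,-0.3],"yaw":0},
    {"jaw":0,"slide":[0,0,-0.7],"yaw":0},
    {"jaw":0,"slide":[0,0,-1],"yaw":0},
    {"jaw":0,"slide":[0,0,-1],"yaw":0},
    {"jaw":0,"slide":[0,0,-0.6],"yaw":0},
  ],
)

```text
time_s: 52.85
eef_pos: [0.6322, -0.0885, 0.1332]
tcp_rot: [2.116, 2.319, 0.002]
wrist_force: [1.0, -1.2, -1.2]
width: 0.0297
gripper_force: 20.0
```

```bash
python3 - <<'E'
from h import *
ob()
s=ctrl.snapshot("side"); print(px(s,[.63,-.089,.14]));crop(s,200,80,200,200,3,"s4.png")
E
```

```text
t52.9 p [ 0.6322 -0.0885  0.1332] ang 1.6626 tilt [ 0.003 -0.001] F [ 1.  -1.2 -1.2] w 0.0297 q [-0.18  0.28  1.8  -0.    1.06 -0.27]
[298.84519195 171.90466049]
```

View pics/s4.png

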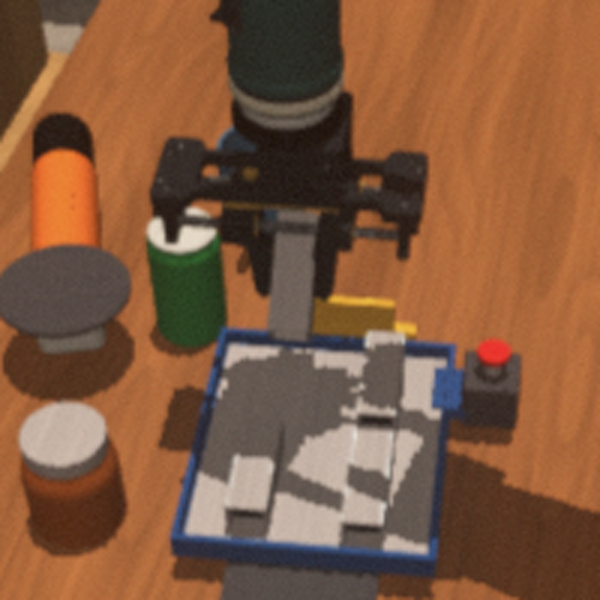

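The held tube was pitched when its rear end caught the yellow plate. It has its front end low now, at about (292,320) in the crop. I'll move to the right spot with a light grip and let the tray floor level it.

servo_tool(
  commands=[
    {"jaw":0,"slide":[0.45,0.43,0],"yaw":0},
    {"jaw":0,"slide":[0.4,0.4,0],"yaw":0},
    {"jaw":0,"slide":[0,0,0],"yaw":0},
    {"jaw":0,"slide":[0,0,0],"yaw":0},
    {"jaw":0,"slide":[0,0,0],"yaw":0},
  ],
)

```text
time_s: 53.32
eef_pos: [0.6455, -0.0689, 0.129]
tcp_rot: [-2.114, -2.321, 0.003]
wrist_force: [-0.4, -0.5, -2.7]
width: 0.0296
gripper_force: 20.0
```

servo_tool(
  commands=[
    {"jaw":0,"slide":[0,0,0.5],"yaw":0},
    {"jaw":0,"slide":[0,0,0.5],"yaw":0},
    {"jaw":0,"slide":[0,0,0.5],"yaw":0},
    {"jaw":0,"slide":[0,0,0.4],"yaw":0},
    {"jaw":0,"slide":[0,0,0.3],"yaw":0},
  ],
  squeeze=7,
)

```text
time_s: 53.73
eef_pos: [0.6449, -0.0695, 0.0843]
tcp_rot: [-2.115, -2.32, 0.003]
wrist_force: [0.1, -0.6, -2.1]
width: 0.0302
gripper_force: 7.0
```

servo_tool(
  commands=[
    {"jaw":0,"slide":[0,0,0.3],"yaw":0},
    {"jaw":0,"slide":[0,0,0.3],"yaw":0},
    {"jaw":0,"slide":[0,0,0.3],"yaw":0},
    {"jaw":0,"slide":[0,0,0.3],"yaw":0},
    {"jaw":0,"slide":[0,0,0.3],"yaw":0},
  ],
)

```text
time_s: 54.15
eef_pos: [0.6471, -0.0703, 0.0572]
tcp_rot: [2.114, 2.32, 0.0]
wrist_force: [0.3, -3.2, 3.0]
width: 0.0297
gripper_force: 7.0
```

```bash
python3 go.py .6471,-.07,.043,1.665
```

```text
t54.1 p [ 0.6471 -0.0703  0.0572] ang 1.6637 tilt [ 0.002 -0.002] F [ 0.3 -3.2  3. ] w 0.0297 q [-0.15  0.39  1.81 -0.    0.94 -0.24]
yaw -0.02 slide [0.02 0.   0.71]
```

servo_tool(
  commands=[
    {"jaw":0,"slide":[0,0,0.2],"yaw":0},
    {"jaw":0,"slide":[0,0,0.2],"yaw":0},
    {"jaw":0,"slide":[0,0,0.2],"yaw":0},
    {"jaw":0,"slide":[0,0,0.1],"yaw":0},
    {"jaw":0,"slide":[0,0,0],"yaw":0},
  ],
)

```text
time_s: 54.57
eef_pos: [0.6459, -0.0691, 0.042]
tcp_rot: [-2.116, -2.321, 0.0]
wrist_force: [0.8, -0.7, -1.2]
width: 0.0299
gripper_force: 7.0
```

servo_tool(
  commands=[
    {"jaw":0.47,"slide":[0,0,0],"yaw":0},
    {"jaw":0.47,"slide":[0,0,0],"yaw":0},
    {"jaw":0.47,"slide":[0,0,0],"yaw":0},
    {"jaw":0.47,"slide":[0,0,0],"yaw":0},
    {"jaw":0.47,"slide":[0,0,-0.3],"yaw":0},
  ],
)

```text
time_s: 54.98
eef_pos: [0.6451, -0.0691, 0.0476]
tcp_rot: [-2.115, -2.32, 0.002]
wrist_force: [0.8, 0.1, -1.1]
width: 0.0412
gripper_force: 0.0
```

servo_tool(
  commands=[
    {"jaw":0.47,"slide":[0,0,-0.8],"yaw":0},
    {"jaw":0.47,"slide":[0,0,-1],"yaw":0},
    {"jaw":0.47,"slide":[0,0,-1],"yaw":0},
    {"jaw":0.47,"slide":[0,0,-1],"yaw":0},
    {"jaw":0.2,"slide":[0,0,-1],"yaw":0},
  ],
)

```text
time_s: 55.4
eef_pos: [0.6462, -0.0694, 0.1462]
tcp_rot: [2.116, 2.322, 0.0]
wrist_force: [-0.2, 0.2, 0.2]
width: 0.0367
gripper_force: 0.0
```

servo_tool(
  commands=[
    {"jaw":0,"slide":[-0.5,-0.5,0],"yaw":0},
    {"jaw":0,"slide":[-1,-1,0],"yaw":0},
    {"jaw":0,"slide":[-1,-1,0],"yaw":0},
    {"jaw":0,"slide":[-1,-1,0],"yaw":0},
    {"jaw":0,"slide":[-1,-1,0],"yaw":0},
  ],
)

```text
time_s: 55.82
eef_pos: [0.5628, -0.1684, 0.1437]
tcp_rot: [-2.115, -2.321, 0.001]
wrist_force: [0.7, 0.2, 0.5]
width: 0.0037
gripper_force: 0.0
```

servo_tool(
  commands=[
    {"jaw":0,"slide":[-1,-1,0],"yaw":0},
    {"jaw":0,"slide":[-1,-1,0],"yaw":0},
    {"jaw":0,"slide":[-1,-1,0],"yaw":0},
    {"jaw":0,"slide":[-1,-1,0],"yaw":0},
    {"jaw":0,"slide":[-1,0,0],"yaw":0},
  ],
)

```text
time_s: 56.23
eef_pos: [0.4896, -0.275, 0.1431]
tcp_rot: [-2.115, -2.317, 0.003]
wrist_force: [0.0, -0.2, 0.3]
width: 0.0004
gripper_force: 0.0
```

```bash
python3 - <<'E'
from h import *
ob()
s=ctrl.snapshot("top");crop(s,285,180,140,120,5,"c5.png")
s=ctrl.snapshot("side");crop(s,240,150,150,130,5,"s5.png")
a=cv2.imread("pics/c5.png");b=cv2.imread("pics/s5.png")
a=cv2.resize(a,(400,343));b=cv2.resize(b,(396,343));cv2.imwrite("pics/m5.png",np.hstack([a,b]))
E
```

```text
t56.2 p [ 0.4896 -0.275   0.1431] ang 1.6621 tilt [-0.004  0.001] F [ 0.  -0.2  0.3] w 0.0004 q [-0.56  0.14  1.95 -0.    1.05 -0.65]
```

View pics/m5.png

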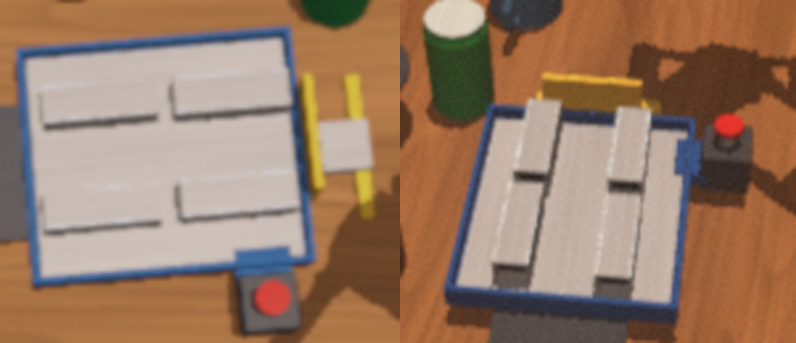

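All four tubes look to be in the tray, and the can, jar and pin are untouched. I'll check numerically whether the rear tubes' ends near (293,90) and (298,190) clear the rim.

```bash
python3 - <<'E'
from h import *
s=ctrl.snapshot("top")
T=np.array([.6004,-.0221]);ex=np.array([.9956,.094]);ey=np.array([-.094,.9956])
def f(nm,pts,z):
    for u,v in pts:
        p=w(s,285+u*.35-.3,180+v*.35-.3,z)[:2]-T;print(nm,(u,v),"rx %.4f ry %.4f"%(p@ex,p@ey))
f("D",[(170,78),(291,72),(294,107),(175,115)],.06)
f("B",[(178,180),(295,173),(299,210),(181,217)],.06)
f("A",[(43,195),(158,189),(160,221),(46,229)],.06)
f("C",[(40,90),(156,82),(158,116),(46,123)],.06)
f("tray",[(18,50),(289,29),(313,262),(38,284)],.042)
f("plate",[(308,74),(323,190)],.078)
E
python3 go.py .631,-.170,.13,1.665
```

```text
D (170, 78) rx 0.0565 ry -0.0095
D (291, 72) rx 0.0531 ry -0.1043
D (294, 107) rx 0.0248 ry -0.1035
D (175, 115) rx 0.0265 ry -0.0106
B (178, 180) rx -0.0251 ry -0.0080
B (295, 173) rx -0.0275 ry -0.0986
B (299, 210) rx -0.0567 ry -0.0985
B (181, 217) rx -0.0542 ry -0.0076
A (43, 195) rx -0.0278 ry 0.0967
A (158, 189) rx -0.0308 ry 0.0080
A (160, 221) rx -0.0559 ry 0.0088
A (46, 229) rx -0.0545 ry 0.0964
C (40, 90) rx 0.0557 ry 0.0926
C (156, 82) rx 0.0543 ry 0.0017
C (158, 116) rx 0.0269 ry 0.0027
C (46, 123) rx 0.0289 ry 0.0900
tray (18, 50) rx 0.0951 ry 0.1081
tray (289, 29) rx 0.0936 ry -0.1090
tray (313, 262) rx -0.0952 ry -0.1072
tray (38, 284) rx -0.0938 ry 0.1066
plate (308, 74) rx 0.0455 ry -0.1146
plate (323, 190) rx -0.0461 ry -0.1159
t56.4 p [ 0.4932 -0.2755  0.1441] ang 1.6603 tilt [-0.001  0.   ] F [ 0.1  0.6 -0.7] w 0.0003 q [-0.55  0.14  1.95  0.    1.05 -0.64]
yaw -0.06 slide [4.6  7.35 0.7 ]
```

servo_tool(
  commands=[
    {"jaw":0,"slide":[0.4,0.6,0],"yaw":-0.04},
    {"jaw":0,"slide":[0.6,0.9,0],"yaw":0},
    {"jaw":0,"slide":[0.6,0.9,0],"yaw":0},
    {"jaw":0,"slide":[0.6,0.9,0],"yaw":0},
    {"jaw":0,"slide":[0.6,0.9,0],"yaw":0},
  ],
)

```text
time_s: 56.8
eef_pos: [0.5741, -0.2077, 0.1443]
tcp_rot: [-2.11, -2.326, -0.001]
wrist_force: [-0.7, -0.2, -0.5]
width: 0.0006
gripper_force: 0.0
```

servo_tool(
  commands=[
    {"jaw":0,"slide":[0.6,0.9,0],"yaw":0},
    {"jaw":0,"slide":[0.46,0.9,0.4],"yaw":0},
    {"jaw":0,"slide":[0,0,0.8],"yaw":0},
    {"jaw":0,"slide":[0,0,0.8],"yaw":0},
    {"jaw":0,"slide":[0,0,0.8],"yaw":0},
  ],
)

```text
time_s: 57.22
eef_pos: [0.6078, -0.183, 0.0878]
tcp_rot: [-2.109, -2.328, -0.001]
wrist_force: [-0.8, -0.0, -0.2]
width: -0.0001
gripper_force: 0.0
```

servo_tool(
  commands=[
    {"jaw":0,"slide":[0,0,0.8],"yaw":0},
    {"jaw":0,"slide":[0,0,0.5],"yaw":0},
    {"jaw":0,"slide":[0,0,0],"yaw":0},
    {"jaw":0,"slide":[0,0,0],"yaw":0},
    {"jaw":0,"slide":[0,0,0],"yaw":0},
  ],
)

```text
time_s: 57.63
eef_pos: [0.6075, -0.1856, 0.0635]
tcp_rot: [2.111, 2.325, 0.001]
wrist_force: [0.5, -0.6, 0.1]
width: 0.0005
gripper_force: 0.0
```

```bash
cat > rl.py <<'E'
from h import *
o=ob();p=o["eef_pos"][:2]-np.array([.6004,-.0221]);F=o["wrist_force"]
print("rx %.4f ry %.4f  Frail %.1f"%(p@[.9956,.094],p@[-.094,.9956],F[:2]@[-.094,.9956]))
E
python3 rl.py
```

```text
t57.6 p [ 0.6075 -0.1856  0.0635] ang 1.6671 tilt [ 0.001 -0.   ] F [ 0.5 -0.6  0.1] w 0.0005 q [-0.34  0.36  1.85  0.    0.94 -0.43]
rx -0.0083 ry -0.1634  Frail -0.7
```

servo_tool(
  commands=[
    {"jaw":0,"slide":[0.2,0,0],"yaw":0},
    {"jaw":0,"slide":[0.3,0,0],"yaw":0},
    {"jaw":0,"slide":[0.3,0,0],"yaw":0},
    {"jaw":0,"slide":[0.3,0,0],"yaw":0},
    {"jaw":0,"slide":[0.2,0,0],"yaw":0},
  ],
)

```text
time_s: 58.05
eef_pos: [0.6041, -0.1593, 0.0631]
tcp_rot: [2.112, 2.325, 0.001]
wrist_force: [-0.5, 0.0, 0.5]
width: 0.0006
gripper_force: 0.0
```

servo_tool(
  commands=[
    {"jaw":0,"slide":[0.1,0,0],"yaw":0},
    {"jaw":0,"slide":[0.1,0,0],"yaw":0},
    {"jaw":0,"slide":[0.1,0,0],"yaw":0},
    {"jaw":0,"slide":[0.1,0,0],"yaw":0},
    {"jaw":0,"slide":[0.1,0,0],"yaw":0},
  ],
)

```text
time_s: 58.47
eef_pos: [0.6032, -0.1504, 0.0627]
tcp_rot: [2.112, 2.325, -0.001]
wrist_force: [-0.4, -3.4, -1.2]
width: 0.0005
gripper_force: 1.3
```

servo_tool(
  commands=[
    {"jaw":0,"slide":[0.08,0,0],"yaw":0},
    {"jaw":0,"slide":[0.08,0,0],"yaw":0},
    {"jaw":0,"slide":[0.08,0,0],"yaw":0},
    {"jaw":0,"slide":[0.08,0,0],"yaw":0},
    {"jaw":0,"slide":[0.08,0,0],"yaw":0},
  ],
)

```text
time_s: 58.88
eef_pos: [0.6025, -0.1425, 0.0627]
tcp_rot: [2.113, 2.325, -0.0]
wrist_force: [0.9, -4.2, -1.1]
width: 0.0005
gripper_force: 2.1
```

```bash
python3 rl.py
```

```text
t58.9 p [ 0.6025 -0.1425  0.0627] ang 1.6662 tilt [ 0. -0.] F [ 0.9 -4.2 -1.1] w 0.0005 q [-0.27  0.33  1.88 -0.    0.93 -0.37]
rx -0.0093 ry -0.1201  Frail -4.3
```

servo_tool(
  commands=[
    {"jaw":0,"slide":[0.06,0,0],"yaw":0},
    {"jaw":0,"slide":[0.06,0,0],"yaw":0},
    {"jaw":0,"slide":[0.06,0,0],"yaw":0},
    {"jaw":0,"slide":[0.06,0,0],"yaw":0},
    {"jaw":0,"slide":[0.06,0,0],"yaw":0},
  ],
)

```text
time_s: 59.3
eef_pos: [0.6019, -0.1362, 0.0627]
tcp_rot: [2.113, 2.325, 0.0]
wrist_force: [0.8, -3.8, -1.4]
width: 0.0004
gripper_force: 2.1
```

servo_tool(
  commands=[
    {"jaw":0,"slide":[0.06,0,0],"yaw":0},
    {"jaw":0,"slide":[0.06,0,0],"yaw":0},
    {"jaw":0,"slide":[0.06,0,0],"yaw":0},
    {"jaw":0,"slide":[0.06,0,0],"yaw":0},
    {"jaw":0,"slide":[0.06,0,0],"yaw":0},
  ],
)

```text
time_s: 59.72
eef_pos: [0.6014, -0.1302, 0.0627]
tcp_rot: [2.113, 2.325, 0.0]
wrist_force: [1.2, -3.7, -2.2]
width: 0.0002
gripper_force: 2.1
```

servo_tool(
  commands=[
    {"jaw":0,"slide":[0.06,0,0],"yaw":0},
    {"jaw":0,"slide":[0.06,0,0],"yaw":0},
    {"jaw":0,"slide":[0.06,0,0],"yaw":0},
    {"jaw":0,"slide":[0.06,0,0],"yaw":0},
    {"jaw":0,"slide":[0.06,0,0],"yaw":0},
  ],
)

```text
time_s: 60.13
eef_pos: [0.6011, -0.1262, 0.0628]
tcp_rot: [2.109, 2.324, -0.003]
wrist_force: [1.5, -14.6, -3.5]
width: 0.0001
gripper_force: 6.6
```

servo_tool(
  commands=[
    {"jaw":0,"slide":[0.06,0,0],"yaw":0},
    {"jaw":0,"slide":[0.06,0,0],"yaw":0},
    {"jaw":0,"slide":[0.06,0,0],"yaw":0},
    {"jaw":0,"slide":[0.06,0,0],"yaw":0},
    {"jaw":0,"slide":[0.06,0,0],"yaw":0},
  ],
)

```text
time_s: 60.55
eef_pos: [0.6004, -0.1198, 0.0628]
tcp_rot: [2.111, 2.324, -0.002]
wrist_force: [1.6, -8.0, -2.6]
width: -0.0
gripper_force: 4.2
```

servo_tool(
  commands=[
    {"jaw":0,"slide":[0.06,0,0],"yaw":0},
    {"jaw":0,"slide":[0.06,0,0],"yaw":0},
    {"jaw":0,"slide":[0.06,0,0],"yaw":0},
    {"jaw":0,"slide":[0.06,0,0],"yaw":0},
    {"jaw":0,"slide":[0.06,0,0],"yaw":0},
  ],
)

```text
time_s: 60.97
eef_pos: [0.5998, -0.1129, 0.0627]
tcp_rot: [2.112, 2.324, -0.0]
wrist_force: [1.6, -6.3, -2.5]
width: 0.0003
gripper_force: 2.8
```

servo_tool(
  commands=[
    {"jaw":0,"slide":[0.06,0,0],"yaw":0},
    {"jaw":0,"slide":[0.06,0,0],"yaw":0},
    {"jaw":0,"slide":[0.06,0,0],"yaw":0},
    {"jaw":0,"slide":[0.06,0,0],"yaw":0},
    {"jaw":0,"slide":[0.06,0,0],"yaw":0},
  ],
)

```text
time_s: 61.38
eef_pos: [0.5991, -0.1063, 0.0627]
tcp_rot: [2.113, 2.325, 0.0]
wrist_force: [2.1, -3.9, -2.1]
width: 0.0006
gripper_force: 2.1
```

servo_tool(
  commands=[
    {"jaw":0,"slide":[0.08,0,0],"yaw":0},
    {"jaw":0,"slide":[0.08,0,0],"yaw":0},
    {"jaw":0,"slide":[0.08,0,0],"yaw":0},
    {"jaw":0,"slide":[0.08,0,0],"yaw":0},
    {"jaw":0,"slide":[0.08,0,0],"yaw":0},
  ],
)

```text
time_s: 61.8
eef_pos: [0.5984, -0.0983, 0.0628]
tcp_rot: [2.113, 2.325, 0.0]
wrist_force: [2.7, -4.5, -2.6]
width: 0.0005
gripper_force: 2.1
```

servo_tool(
  commands=[
    {"jaw":0,"slide":[0.08,0,0],"yaw":0},
    {"jaw":0,"slide":[0.08,0,0],"yaw":0},
    {"jaw":0,"slide":[0.08,0,0],"yaw":0},
    {"jaw":0,"slide":[0.08,0,0],"yaw":0},
    {"jaw":0,"slide":[0.08,0,0],"yaw":0},
  ],
)

```text
time_s: 62.22
eef_pos: [0.5976, -0.0903, 0.0628]
tcp_rot: [2.113, 2.325, 0.0]
wrist_force: [2.4, -4.2, -2.8]
width: 0.0005
gripper_force: 2.1
```

servo_tool(
  commands=[
    {"jaw":0,"slide":[0.08,0,0],"yaw":0},
    {"jaw":0,"slide":[0.08,0,0],"yaw":0},
    {"jaw":0,"slide":[0.08,0,0],"yaw":0},
    {"jaw":0,"slide":[0.08,0,0],"yaw":0},
    {"jaw":0,"slide":[0.08,0,0],"yaw":0},
  ],
)

```text
time_s: 62.63
eef_pos: [0.5968, -0.0824, 0.0628]
tcp_rot: [2.113, 2.325, 0.0]
wrist_force: [3.0, -4.0, -2.4]
width: 0.0003
gripper_force: 2.1
```

```bash
python3 rl.py
```

```text
t62.6 p [ 0.5968 -0.0824  0.0628] ang 1.6664 tilt [ 0. -0.] F [ 3.  -4.  -2.4] w 0.0003 q [-0.18  0.3   1.92  0.    0.92 -0.27]
rx -0.0092 ry -0.0597  Frail -4.3
```

servo_tool(
  commands=[
    {"jaw":0,"slide":[0.08,0,0],"yaw":0},
    {"jaw":0,"slide":[0.08,0,0],"yaw":0},
    {"jaw":0,"slide":[0.08,0,0],"yaw":0},
    {"jaw":0,"slide":[0.08,0,0],"yaw":0},
    {"jaw":0,"slide":[0.08,0,0],"yaw":0},
  ],
)

```text
time_s: 63.05
eef_pos: [0.5961, -0.0744, 0.0628]
tcp_rot: [2.113, 2.325, 0.0]
wrist_force: [3.1, -4.1, -2.4]
width: 0.0004
gripper_force: 2.1
```

servo_tool(
  commands=[
    {"jaw":0,"slide":[0.06,0,0],"yaw":0},
    {"jaw":0,"slide":[0.06,0,0],"yaw":0},
    {"jaw":0,"slide":[0.06,0,0],"yaw":0},
    {"jaw":0,"slide":[0.06,0,0],"yaw":0},
    {"jaw":0,"slide":[0.06,0,0],"yaw":0},
  ],
)

```text
time_s: 63.47
eef_pos: [0.5955, -0.0685, 0.0628]
tcp_rot: [2.113, 2.325, 0.0]
wrist_force: [3.0, -3.4, -2.3]
width: 0.0004
gripper_force: 2.1
```

servo_tool(
  commands=[
    {"jaw":0,"slide":[0.06,0,0],"yaw":0},
    {"jaw":0,"slide":[0.06,0,0],"yaw":0},
    {"jaw":0,"slide":[0.06,0,0],"yaw":0},
    {"jaw":0,"slide":[0.06,0,0],"yaw":0},
    {"jaw":0,"slide":[0.06,0,0],"yaw":0},
  ],
)

```text
time_s: 63.88
eef_pos: [0.595, -0.0626, 0.0628]
tcp_rot: [2.113, 2.325, 0.0]
wrist_force: [4.5, -4.2, -2.1]
width: 0.0004
gripper_force: 2.1
```

servo_tool(
  commands=[
    {"jaw":0,"slide":[0.06,0,0],"yaw":0},
    {"jaw":0,"slide":[0.06,0,0],"yaw":0},
    {"jaw":0,"slide":[0.06,0,0],"yaw":0},
    {"jaw":0,"slide":[0.06,0,0],"yaw":0},
    {"jaw":0,"slide":[0.06,0,0],"yaw":0},
  ],
)

```text
time_s: 64.3
eef_pos: [0.5944, -0.0566, 0.0628]
tcp_rot: [2.113, 2.325, 0.0]
wrist_force: [3.0, -3.0, -2.2]
width: 0.0009
gripper_force: 2.1
```

```bash
python3 rl.py
```

```text
t64.3 p [ 0.5944 -0.0566  0.0628] ang 1.6664 tilt [ 0. -0.] F [ 3.  -3.  -2.2] w 0.0009 q [-0.14  0.29  1.93 -0.    0.91 -0.23]
rx -0.0092 ry -0.0338  Frail -3.3
```

servo_tool(
  commands=[
    {"jaw":0,"slide":[0.06,0,0],"yaw":0},
    {"jaw":0,"slide":[0.06,0,0],"yaw":0},
    {"jaw":0,"slide":[0.06,0,0],"yaw":0},
    {"jaw":0,"slide":[0.06,0,0],"yaw":0},
    {"jaw":0,"slide":[0.06,0,0],"yaw":0},
  ],
)

```text
time_s: 64.72
eef_pos: [0.5938, -0.0506, 0.0628]
tcp_rot: [2.113, 2.325, 0.0]
wrist_force: [3.4, -4.7, -1.4]
width: 0.0003
gripper_force: 2.1
```

servo_tool(
  commands=[
    {"jaw":0,"slide":[0.06,0,0],"yaw":0},
    {"jaw":0,"slide":[0.06,0,0],"yaw":0},
    {"jaw":0,"slide":[0.06,0,0],"yaw":0},
    {"jaw":0,"slide":[0.06,0,0],"yaw":0},
    {"jaw":0,"slide":[0.06,0,0],"yaw":0},
  ],
)

```text
time_s: 65.13
eef_pos: [0.5933, -0.0446, 0.0629]
tcp_rot: [2.112, 2.325, 0.0]
wrist_force: [3.7, -4.1, -3.0]
width: 0.0006
gripper_force: 2.1
```

servo_tool(
  commands=[
    {"jaw":0,"slide":[0.05,0,0],"yaw":0},
    {"jaw":0,"slide":[0.05,0,0],"yaw":0},
    {"jaw":0,"slide":[0.05,0,0],"yaw":0},
    {"jaw":0,"slide":[0.05,0,0],"yaw":0},
    {"jaw":0,"slide":[0.05,0,0],"yaw":0},
  ],
)

```text
time_s: 65.55
eef_pos: [0.5928, -0.0397, 0.0629]
tcp_rot: [2.113, 2.325, 0.0]
wrist_force: [3.0, -3.3, -0.8]
width: 0.0007
gripper_force: 2.1
```

servo_tool(
  commands=[
    {"jaw":0,"slide":[0.05,0,0],"yaw":0},
    {"jaw":0,"slide":[0.05,0,0],"yaw":0},
    {"jaw":0,"slide":[0.05,0,0],"yaw":0},
    {"jaw":0,"slide":[0.05,0,0],"yaw":0},
    {"jaw":0,"slide":[0.05,0,0],"yaw":0},
  ],
)

```text
time_s: 65.97
eef_pos: [0.5923, -0.0347, 0.0629]
tcp_rot: [2.113, 2.325, 0.0]
wrist_force: [3.2, -4.2, -2.8]
width: 0.0006
gripper_force: 2.1
```

servo_tool(
  commands=[
    {"jaw":0,"slide":[0.05,0,0],"yaw":0},
    {"jaw":0,"slide":[0.05,0,0],"yaw":0},
    {"jaw":0,"slide":[0.05,0,0],"yaw":0},
    {"jaw":0,"slide":[0.05,0,0],"yaw":0},
    {"jaw":0,"slide":[0.05,0,0],"yaw":0},
  ],
)

```text
time_s: 66.38
eef_pos: [0.5919, -0.0297, 0.0629]
tcp_rot: [2.112, 2.325, 0.0]
wrist_force: [4.5, -4.2, -1.6]
width: 0.0009
gripper_force: 2.1
```

servo_tool(
  commands=[
    {"jaw":0,"slide":[0.05,0,0],"yaw":0},
    {"jaw":0,"slide":[0.05,0,0],"yaw":0},
    {"jaw":0,"slide":[0.05,0,0],"yaw":0},
    {"jaw":0,"slide":[0.05,0,0],"yaw":0},
    {"jaw":0,"slide":[0.05,0,0],"yaw":0},
  ],
)

```text
time_s: 66.8
eef_pos: [0.5914, -0.0248, 0.0629]
tcp_rot: [2.113, 2.325, 0.0]
wrist_force: [3.0, -4.0, -1.2]
width: 0.0004
gripper_force: 2.1
```

servo_tool(
  commands=[
    {"jaw":0,"slide":[0.05,0,0],"yaw":0},
    {"jaw":0,"slide":[0.05,0,0],"yaw":0},
    {"jaw":0,"slide":[0.05,0,0],"yaw":0},
    {"jaw":0,"slide":[0.05,0,0],"yaw":0},
    {"jaw":0,"slide":[0.05,0,0],"yaw":0},
  ],
)

```text
time_s: 67.22
eef_pos: [0.5912, -0.0228, 0.063]
tcp_rot: [2.108, 2.323, -0.005]
wrist_force: [4.1, -18.5, -3.5]
width: 0.0004
gripper_force: 9.2
```

servo_tool(
  commands=[
    {"jaw":0,"slide":[0.03,0,0],"yaw":0},
    {"jaw":0,"slide":[0.03,0,0],"yaw":0},
    {"jaw":0,"slide":[0.03,0,0],"yaw":0},
    {"jaw":0,"slide":[0,0,0],"yaw":0},
    {"jaw":0,"slide":[0,0,0],"yaw":0},
  ],
)

```text
time_s: 67.63
eef_pos: [0.5912, -0.0228, 0.063]
tcp_rot: [2.107, 2.322, -0.007]
wrist_force: [4.0, -20.9, -3.3]
width: 0.0006
gripper_force: 10.5
```

```bash
python3 rl.py
```

```text
t67.6 p [ 0.5912 -0.0228  0.063 ] ang 1.6678 tilt [ 0.002 -0.007] F [  4.  -20.9  -3.3] w 0.0006 q [-0.08  0.28  1.95 -0.01  0.91 -0.17]
rx -0.0092 ry 0.0002  Frail -21.2
```

Solid halt at 21 N with no further motion, so the sled is home. I'll back off and look for the pin and mallet.

servo_tool(
  commands=[
    {"jaw":0,"slide":[0.05,0,0],"yaw":0},
    {"jaw":0,"slide":[0,0,0],"yaw":0},
    {"jaw":0,"slide":[-0.3,0,0],"yaw":0},
    {"jaw":0,"slide":[-0.7,0,0],"yaw":0},
    {"jaw":0,"slide":[-0.9,0,-0.4],"yaw":0},
  ],
)

```text
time_s: 68.05
eef_pos: [0.5915, -0.0539, 0.0689]
tcp_rot: [-2.108, -2.322, 0.003]
wrist_force: [0.3, 1.1, -0.6]
width: 0.0003
gripper_force: 0.0
```

servo_tool(
  commands=[
    {"jaw":0,"slide":[-0.9,0,-0.9],"yaw":0},
    {"jaw":0,"slide":[-0.9,0,-0.9],"yaw":0},
    {"jaw":0,"slide":[-0.9,0,-0.9],"yaw":0},
    {"jaw":0.6,"slide":[-0.9,0,-0.9],"yaw":0},
    {"jaw":0.6,"slide":[-0.6,0,0],"yaw":0},
  ],
)

```text
time_s: 68.47
eef_pos: [0.6042, -0.1401, 0.147]
tcp_rot: [2.11, 2.321, 0.005]
wrist_force: [1.3, 0.2, 0.9]
width: 0.0115
gripper_force: 0.0
```

```bash
python3 - <<'E'
from h import *
ob()
s=ctrl.snapshot("top");crop(s,130,180,250,187,3.2,"c6.png")
E
```

```text
t68.5 p [ 0.6042 -0.1401  0.147 ] ang 1.6661 tilt [ 0.006 -0.001] F [1.3 0.2 0.9] w 0.0115 q [-0.27  0.24  1.83  0.    1.07 -0.36]
```

View pics/c6.png

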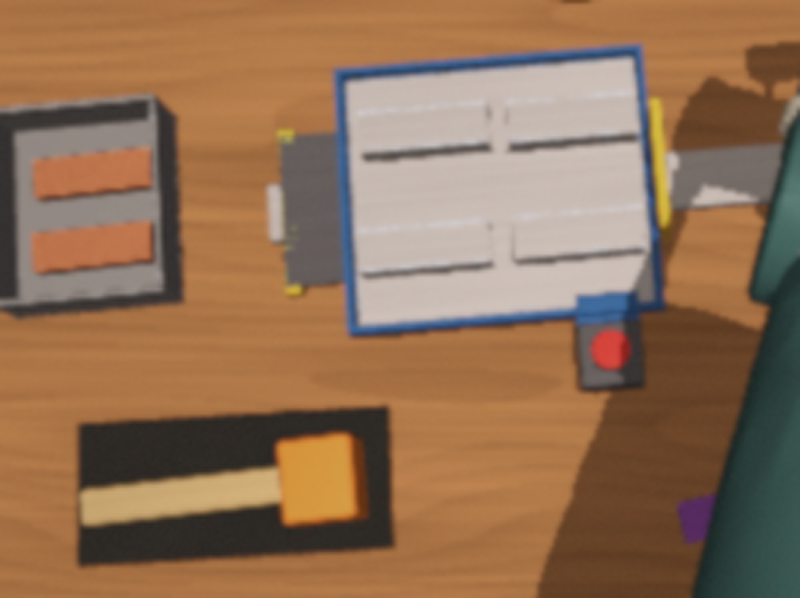

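The pin rode along with the sled and its head is at crop (611,350). The mallet is unmoved, with its head at about (317,480), and all tubes are inside the rim.

```bash
python3 - <<'E'
from h import *
s=ctrl.snapshot("top")
f=lambda u,v,z:w(s,130+(u+.5)/3.2-.5,180+(v+.5)/3.2-.5,z)[:2]
print("pin",f(611,350,.076),"T+travel",np.array([.4831,-.1033])+.1295*np.array([-.094,.9956]))
h=np.mean([f(*p,.06) for p in[(277,441),(350,433),(358,519),(284,526)]],0)
e=np.mean([f(*p,.044) for p in[(81,491),(82,526)]],0)
n=np.mean([f(*p,.044) for p in[(276,469),(279,503)]],0)
d=(e-h);th=np.arctan2(d[1],d[0]);print("head",h,"end",e,"neck",n,"len",np.linalg.norm(d),"th",th, "neck-end",np.arctan2(*(e-n)[::-1]))
print("grip",h+.039*d/np.linalg.norm(d))
E
python3 go.py .3802,.259,.14,1.688 .3802,.259,.021,1.688
```

```text
pin [0.4712099 0.0246008] T+travel [0.470927  0.0256302]
head [0.38492638 0.22013183] end [0.36522449 0.38130504] neck [0.38114647 0.2497564 ] len 0.1623729284665513 th 1.6924333082476717 neck-end 1.6912453076101424
grip [0.38019422 0.25884367]
t68.6 p [ 0.6023 -0.1398  0.1432] ang 1.6645 tilt [0.001 0.   ] F [-0.5  0.3 -0.5] w 0.0193 q [-0.27  0.24  1.83  0.    1.07 -0.36]
yaw -0.29 slide [21.1  -8.7   0.16]
yaw -0.00 slide [0.   0.   5.95]
```

servo_tool(
  commands=[
    {"jaw":0.6,"slide":[0,0,0],"yaw":-0.34},
    {"jaw":0.6,"slide":[0.6,-0.25,0],"yaw":0},
    {"jaw":0.6,"slide":[0.95,-0.4,0],"yaw":0},
    {"jaw":0.6,"slide":[0.95,-0.4,0],"yaw":0},
    {"jaw":0.6,"slide":[0.95,-0.4,0],"yaw":0},
  ],
)

```text
time_s: 68.98
eef_pos: [0.5623, -0.071, 0.1406]
tcp_rot: [-2.079, -2.35, 0.002]
wrist_force: [0.3, 0.1, -0.2]
width: 0.0519
gripper_force: 0.0
```

servo_tool(
  commands=[
    {"jaw":0.6,"slide":[0.95,-0.4,0],"yaw":0},
    {"jaw":0.6,"slide":[0.95,-0.4,0],"yaw":0},
    {"jaw":0.6,"slide":[0.95,-0.4,0],"yaw":0},
    {"jaw":0.6,"slide":[0.95,-0.4,0],"yaw":0},
    {"jaw":0.6,"slide":[0.95,-0.4,0],"yaw":0},
  ],
)

```text
time_s: 69.4
eef_pos: [0.5105, 0.0183, 0.1408]
tcp_rot: [-2.078, -2.351, 0.003]
wrist_force: [0.6, -1.0, 0.3]
width: 0.0528
gripper_force: 0.0
```

servo_tool(
  commands=[
    {"jaw":0.6,"slide":[0.95,-0.4,0],"yaw":0},
    {"jaw":0.6,"slide":[0.95,-0.4,0],"yaw":0},
    {"jaw":0.6,"slide":[0.95,-0.4,0],"yaw":0},
    {"jaw":0.6,"slide":[0.95,-0.4,0],"yaw":0},
    {"jaw":0.6,"slide":[0.95,-0.4,0],"yaw":0},
  ],
)

```text
time_s: 69.82
eef_pos: [0.4589, 0.1071, 0.1409]
tcp_rot: [-2.079, -2.351, 0.004]
wrist_force: [0.1, 0.2, 0.4]
width: 0.0529
gripper_force: 0.0
```

servo_tool(
  commands=[
    {"jaw":0.6,"slide":[0.95,-0.4,0],"yaw":0},
    {"jaw":0.6,"slide":[0.95,-0.4,0],"yaw":0},
    {"jaw":0.6,"slide":[0.95,-0.4,0],"yaw":0},
    {"jaw":0.6,"slide":[0.95,-0.4,0],"yaw":0},
    {"jaw":0.6,"slide":[0.95,-0.4,0],"yaw":0},
  ],
)

```text
time_s: 70.23
eef_pos: [0.4074, 0.1959, 0.1409]
tcp_rot: [-2.079, -2.352, 0.005]
wrist_force: [-0.3, -0.0, -0.1]
width: 0.0529
gripper_force: 0.0
```

servo_tool(
  commands=[
    {"jaw":0.6,"slide":[0.95,-0.4,0],"yaw":0},
    {"jaw":0.6,"slide":[0.95,-0.4,0],"yaw":0},
    {"jaw":0.6,"slide":[0.6,-0.05,0],"yaw":0},
    {"jaw":0.6,"slide":[0,0,0],"yaw":0},
    {"jaw":0.6,"slide":[0,0,0],"yaw":0},
  ],
)

```text
time_s: 70.65
eef_pos: [0.3857, 0.2425, 0.1414]
tcp_rot: [-2.077, -2.355, 0.004]
wrist_force: [0.3, -0.5, 0.8]
width: 0.0528
gripper_force: 0.0
```

```bash
python3 go.py .38,.2595,.07,1.692 .38,.2595,.021,1.692
```

```text
t70.7 p [0.3857 0.2425 0.1414] ang 1.6960 tilt [-0.003 -0.001] F [ 0.3 -0.5  0.8] w 0.0528 q [ 0.51 -0.06  2.16  0.    1.04  0.38]
yaw 0.05 slide [ 0.88 -0.18  3.57]
yaw -0.00 slide [0.   0.   2.45]
```

servo_tool(
  commands=[
    {"jaw":0.6,"slide":[0.5,-0.1,0.3],"yaw":0.05},
    {"jaw":0.6,"slide":[0.38,-0.08,0.8],"yaw":0},
    {"jaw":0.6,"slide":[0,0,0.9],"yaw":0},
    {"jaw":0.6,"slide":[0,0,0.9],"yaw":0},
    {"jaw":0.6,"slide":[0,0,0.6],"yaw":0},
  ],
)

```text
time_s: 71.07
eef_pos: [0.3806, 0.2579, 0.0705]
tcp_rot: [-2.086, -2.348, 0.005]
wrist_force: [0.1, 0.3, -0.4]
width: 0.0531
gripper_force: 0.0
```

servo_tool(
  commands=[
    {"jaw":0.6,"slide":[0,0,0],"yaw":0},
    {"jaw":0.6,"slide":[0,0,0],"yaw":0},
    {"jaw":0.6,"slide":[0,0,0],"yaw":0},
    {"jaw":0.6,"slide":[0,0,0],"yaw":0},
    {"jaw":0.6,"slide":[0,0,0],"yaw":0},
  ],
)

```text
time_s: 71.48
eef_pos: [0.3829, 0.2595, 0.0738]
tcp_rot: [2.086, 2.349, 0.003]
wrist_force: [0.2, 0.7, 0.3]
width: 0.053
gripper_force: 0.0
```

```bash
python3 go.py .38,.2595,.021,1.692
```

```text
t71.5 p [0.3829 0.2595 0.0738] ang 1.6893 tilt [0.002 0.001] F [0.2 0.7 0.3] w 0.0530 q [0.54 0.04 2.21 0.   0.89 0.42]
yaw -0.03 slide [ 0.02 -0.15  2.64]
```

servo_tool(
  commands=[
    {"jaw":0.6,"slide":[0.02,-0.13,0.7],"yaw":-0.03},
    {"jaw":0.6,"slide":[0,0,0.8],"yaw":0},
    {"jaw":0.6,"slide":[0,0,0.7],"yaw":0},
    {"jaw":0.6,"slide":[0,0,0.44],"yaw":0},
    {"jaw":0.6,"slide":[0,0,0],"yaw":0},
  ],
)

```text
time_s: 71.9
eef_pos: [0.3784, 0.2586, 0.0186]
tcp_rot: [-2.082, -2.351, 0.004]
wrist_force: [-1.2, -0.1, 1.1]
width: 0.0531
gripper_force: 0.0
```

servo_tool(
  commands=[
    {"jaw":0,"slide":[0,0,0],"yaw":0},
    {"jaw":0,"slide":[0,0,0],"yaw":0},
    {"jaw":0,"slide":[0,0,0],"yaw":0},
    {"jaw":0,"slide":[0,0,0],"yaw":0},
    {"jaw":0,"slide":[0,0,0],"yaw":0},
  ],
  squeeze=60,
)

```text
time_s: 72.32
eef_pos: [0.38, 0.2597, 0.0206]
tcp_rot: [2.083, 2.352, 0.002]
wrist_force: [-0.2, 0.3, 2.2]
width: 0.0234
gripper_force: 60.0
```

servo_tool(
  commands=[
    {"jaw":0,"slide":[0,0,0],"yaw":0},
    {"jaw":0,"slide":[0,0,0],"yaw":0},
    {"jaw":0,"slide":[0,0,0],"yaw":0},
    {"jaw":0,"slide":[0,0,0],"yaw":0},
    {"jaw":0,"slide":[0,0,0],"yaw":0},
  ],
)

```text
time_s: 72.73
eef_pos: [0.38, 0.2597, 0.0206]
tcp_rot: [2.083, 2.352, 0.002]
wrist_force: [-1.0, 0.4, 5.3]
width: 0.0232
gripper_force: 60.0
```

```bash
python3 go.py .38,.2595,.021,1.692
```

```text
t72.7 p [0.38   0.2597 0.0206] ang 1.6920 tilt [0.001 0.001] F [-1.   0.4  5.3] w 0.0232 q [0.55 0.13 2.24 0.   0.77 0.42]
yaw -0.00 slide [-0.01 -0.   -0.02]
```

servo_tool(
  commands=[
    {"jaw":0,"slide":[0,0,-0.3],"yaw":0},
    {"jaw":0,"slide":[0,0,-0.7],"yaw":0},
    {"jaw":0,"slide":[0,0,-0.9],"yaw":0},
    {"jaw":0,"slide":[0,0,-0.9],"yaw":0},
    {"jaw":0,"slide":[0,0,-0.9],"yaw":0},
  ],
)

```text
time_s: 73.15
eef_pos: [0.3783, 0.2585, 0.0936]
tcp_rot: [-2.082, -2.351, 0.004]
wrist_force: [-0.1, 0.0, -3.0]
width: 0.0232
gripper_force: 60.0
```

servo_tool(
  commands=[
    {"jaw":0,"slide":[0,0,-0.9],"yaw":0},
    {"jaw":0,"slide":[0,0,-0.9],"yaw":0},
    {"jaw":0,"slide":[0,0,-0.5],"yaw":0},
    {"jaw":0,"slide":[0,0,0],"yaw":0},
    {"jaw":0,"slide":[0,0,0],"yaw":0},
  ],
)

```text
time_s: 73.57
eef_pos: [0.3793, 0.2591, 0.1397]
tcp_rot: [2.083, 2.352, 0.0]
wrist_force: [-0.5, -0.5, -4.0]
width: 0.0232
gripper_force: 60.0
```

```bash
python3 go.py .4663,.0646,.14,1.692
```

```text
t73.6 p [0.3793 0.2591 0.1397] ang 1.6920 tilt [0. 0.] F [-0.5 -0.5 -4. ] w 0.0232 q [ 0.55 -0.05  2.16 -0.    1.03  0.42]
yaw -0.00 slide [-10.18   3.14  -0.02]
```

servo_tool(
  commands=[
    {"jaw":0,"slide":[-0.5,0.15,0],"yaw":0},
    {"jaw":0,"slide":[-0.8,0.25,0],"yaw":0},
    {"jaw":0,"slide":[-0.8,0.25,0],"yaw":0},
    {"jaw":0,"slide":[-0.8,0.25,0],"yaw":0},
    {"jaw":0,"slide":[-0.8,0.25,0],"yaw":0},
  ],
)

```text
time_s: 73.98
eef_pos: [0.4103, 0.1868, 0.138]
tcp_rot: [-2.081, -2.351, 0.005]
wrist_force: [-0.3, -0.3, -3.2]
width: 0.0233
gripper_force: 60.0
```

servo_tool(
  commands=[
    {"jaw":0,"slide":[-0.8,0.25,0],"yaw":0},
    {"jaw":0,"slide":[-0.8,0.25,0],"yaw":0},
    {"jaw":0,"slide":[-0.8,0.25,0],"yaw":0},
    {"jaw":0,"slide":[-0.8,0.25,0],"yaw":0},
    {"jaw":0,"slide":[-0.8,0.25,0],"yaw":0},
  ],
)

```text
time_s: 74.4
eef_pos: [0.4447, 0.1104, 0.138]
tcp_rot: [-2.082, -2.35, 0.005]
wrist_force: [-1.1, -0.7, -2.6]
width: 0.0234
gripper_force: 60.0
```

servo_tool(
  commands=[
    {"jaw":0,"slide":[-0.8,0.25,0],"yaw":0},
    {"jaw":0,"slide":[-0.8,0.25,0],"yaw":0},
    {"jaw":0,"slide":[-0.8,0.2,0],"yaw":0},
    {"jaw":0,"slide":[-0.08,0.04,0],"yaw":0},
    {"jaw":0,"slide":[0,0,0],"yaw":0},
  ],
)

```text
time_s: 74.82
eef_pos: [0.4656, 0.0635, 0.1384]
tcp_rot: [-2.084, -2.348, 0.003]
wrist_force: [0.3, 0.1, -3.4]
width: 0.0232
gripper_force: 60.0
```

servo_tool(
  commands=[
    {"jaw":0,"slide":[0,0,0.3],"yaw":0},
    {"jaw":0,"slide":[0,0,0.5],"yaw":0},
    {"jaw":0,"slide":[0,0,0.5],"yaw":0},
    {"jaw":0,"slide":[0,0,0.3],"yaw":0},
    {"jaw":0,"slide":[0,0,0],"yaw":0},
  ],
)

```text
time_s: 75.23
eef_pos: [0.4642, 0.0651, 0.1053]
tcp_rot: [-2.08, -2.35, 0.005]
wrist_force: [-0.7, -0.2, -3.3]
width: 0.0236
gripper_force: 60.0
```

```bash
python3 go.py .4663,.0646,.098,1.692
python3 - <<'E'
from h import *
s=ctrl.snapshot("side");crop(s,290,140,150,130,5,"s7.png")
E
```

```text
t75.2 p [0.4642 0.0651 0.1053] ang 1.6929 tilt [-0.005 -0.   ] F [-0.7 -0.2 -3.3] w 0.0236 q [ 0.09  0.01  2.17  0.    0.96 -0.04]
yaw 0.01 slide [-0.04  0.1   0.36]
```

View pics/s7.png

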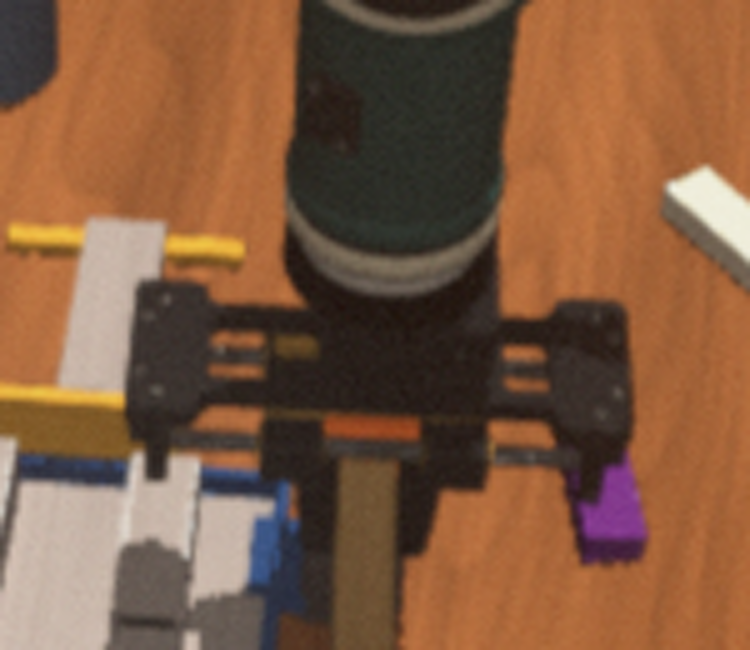

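The mallet is held level, with its head behind the fingers and over the pin block. I'll press down while watching the force.

servo_tool(
  commands=[
    {"jaw":0,"slide":[-0.03,0.05,0.15],"yaw":0},
    {"jaw":0,"slide":[0,0,0.15],"yaw":0},
    {"jaw":0,"slide":[0,0,0.15],"yaw":0},
    {"jaw":0,"slide":[0,0,0.1],"yaw":0},
    {"jaw":0,"slide":[0,0,0.1],"yaw":0},
  ],
)

```text
time_s: 75.7
eef_pos: [0.4676, 0.0643, 0.0948]
tcp_rot: [2.083, 2.352, 0.0]
wrist_force: [-0.7, 0.3, -3.4]
width: 0.0231
gripper_force: 60.0
```

servo_tool(
  commands=[
    {"jaw":0,"slide":[0,0,0.1],"yaw":0},
    {"jaw":0,"slide":[0,0,0.1],"yaw":0},
    {"jaw":0,"slide":[0,0,0.1],"yaw":0},
    {"jaw":0,"slide":[0,0,0.05],"yaw":0},
    {"jaw":0,"slide":[0,0,0],"yaw":0},
  ],
)

```text
time_s: 76.12
eef_pos: [0.4677, 0.0644, 0.0881]
tcp_rot: [2.083, 2.352, 0.001]
wrist_force: [-1.4, 1.1, 2.0]
width: 0.0229
gripper_force: 60.0
```

```bash
python3 go.py .4663,.0646,.0776,1.692
```

```text
t76.1 p [0.4677 0.0644 0.0881] ang 1.6920 tilt [0. 0.] F [-1.4  1.1  2. ] w 0.0229 q [ 0.08  0.04  2.18  0.    0.92 -0.04]
yaw 0.00 slide [ 0.02 -0.07  0.53]
```

servo_tool(
  commands=[
    {"jaw":0,"slide":[0,0,0.1],"yaw":0},
    {"jaw":0,"slide":[0,0,0.1],"yaw":0},
    {"jaw":0,"slide":[0,0,0.1],"yaw":0},
    {"jaw":0,"slide":[0,0,0.1],"yaw":0},
    {"jaw":0,"slide":[0,0,0],"yaw":0},
  ],
)

```text
time_s: 76.53
eef_pos: [0.4677, 0.0644, 0.0796]
tcp_rot: [2.083, 2.352, 0.001]
wrist_force: [-1.0, 2.1, 2.7]
width: 0.0233
gripper_force: 60.0
```

servo_tool(
  commands=[
    {"jaw":0,"slide":[0,0,0.1],"yaw":0},
    {"jaw":0,"slide":[0,0,0.1],"yaw":0},
    {"jaw":0,"slide":[0,0,0],"yaw":0},
    {"jaw":0,"slide":[0,0,0],"yaw":0},
    {"jaw":0,"slide":[0,0,0],"yaw":0},
  ],
)

```text
time_s: 76.95
eef_pos: [0.4679, 0.0642, 0.0768]
tcp_rot: [2.083, 2.352, 0.0]
wrist_force: [-4.7, 2.3, 9.2]
width: 0.023
gripper_force: 60.0
```

servo_tool(
  commands=[
    {"jaw":0,"slide":[0,0,0.06],"yaw":0},
    {"jaw":0,"slide":[0,0,0.06],"yaw":0},
    {"jaw":0,"slide":[0,0,0],"yaw":0},
    {"jaw":0,"slide":[0,0,0],"yaw":0},
    {"jaw":0,"slide":[0,0,0],"yaw":0},
  ],
)

```text
time_s: 77.37
eef_pos: [0.4682, 0.0644, 0.0755]
tcp_rot: [2.083, 2.351, 0.001]
wrist_force: [-6.5, 2.6, 17.7]
width: 0.0235
gripper_force: 60.1
```

servo_tool(
  commands=[
    {"jaw":0,"slide":[0,0,0.06],"yaw":0},
    {"jaw":0,"slide":[0,0,0.06],"yaw":0},
    {"jaw":0,"slide":[0,0,0],"yaw":0},
    {"jaw":0,"slide":[0,0,0],"yaw":0},
    {"jaw":0,"slide":[0,0,0],"yaw":0},
  ],
)

```text
time_s: 77.78
eef_pos: [0.4685, 0.0644, 0.0735]
tcp_rot: [2.082, 2.351, 0.001]
wrist_force: [-6.8, 3.1, 20.3]
width: 0.0234
gripper_force: 61.5
```

servo_tool(
  commands=[
    {"jaw":0,"slide":[0,0,-0.3],"yaw":0},
    {"jaw":0,"slide":[0,0,-0.7],"yaw":0},
    {"jaw":0,"slide":[0,0,-0.9],"yaw":0},
    {"jaw":0,"slide":[0,0,-0.9],"yaw":0},
    {"jaw":0,"slide":[0,0,-0.5],"yaw":0},
  ],
)

```text
time_s: 78.2
eef_pos: [0.4681, 0.0639, 0.1379]
tcp_rot: [2.082, 2.351, 0.001]
wrist_force: [0.6, 0.7, -3.7]
width: 0.0234
gripper_force: 59.9
```

servo_tool(
  commands=[
    {"jaw":0,"slide":[0.6,-0.15,0],"yaw":0},
    {"jaw":0,"slide":[0.8,-0.25,0],"yaw":0},
    {"jaw":0,"slide":[0.8,-0.25,0],"yaw":0},
    {"jaw":0,"slide":[0.8,-0.25,0],"yaw":0},
    {"jaw":0,"slide":[0.8,-0.25,0],"yaw":0},
  ],
)

```text
time_s: 78.62
eef_pos: [0.4347, 0.1371, 0.136]
tcp_rot: [-2.083, -2.352, 0.002]
wrist_force: [0.8, 0.3, -2.2]
width: 0.0234
gripper_force: 59.9
```

servo_tool(
  commands=[
    {"jaw":0,"slide":[0.8,-0.25,0],"yaw":0},
    {"jaw":0,"slide":[0.8,-0.25,0],"yaw":0},
    {"jaw":0,"slide":[0.8,-0.25,0],"yaw":0},
    {"jaw":0,"slide":[0.8,-0.25,0],"yaw":0},
    {"jaw":0,"slide":[0.8,-0.25,0],"yaw":0},
  ],
)

```text
time_s: 79.03
eef_pos: [0.4003, 0.2135, 0.136]
tcp_rot: [2.083, 2.352, -0.002]
wrist_force: [0.8, -0.0, -3.6]
width: 0.0229
gripper_force: 59.9
```

servo_tool(
  commands=[
    {"jaw":0,"slide":[0.8,-0.25,0],"yaw":0},
    {"jaw":0,"slide":[0.8,-0.25,0],"yaw":0},
    {"jaw":0,"slide":[0.4,-0.15,0],"yaw":0},
    {"jaw":0,"slide":[0,0,0],"yaw":0},
    {"jaw":0,"slide":[0,0,0],"yaw":0},
  ],
)

```text
time_s: 79.45
eef_pos: [0.383, 0.2511, 0.1365]
tcp_rot: [2.081, 2.353, -0.002]
wrist_force: [0.4, -0.5, -3.2]
width: 0.0232
gripper_force: 59.9
```

```bash
python3 go.py .3799,.2595,.14,1.692
python3 - <<'E'
from h import *
s=ctrl.snapshot("side");print(px(s,[.471,.025,.061]),px(s,[.471,.025,.076]));
a=cv2.resize(s["pixels"][170:290,300:420],(400,400),interpolation=cv2.INTER_CUBIC)
b=cv2.resize(s["pixels"][200:400,300:500],(400,400),interpolation=cv2.INTER_CUBIC)
cv2.imwrite("pics/m8.png",np.hstack([a,b]))
E
```

```text
t79.5 p [0.383  0.2511 0.1365] ang 1.6935 tilt [-0.    -0.001] F [ 0.4 -0.5 -3.2] w 0.0232 q [ 0.53 -0.05  2.17 -0.    1.03  0.4 ]
yaw 0.02 slide [ 0.43 -0.11 -0.17]
[360.63163533 243.9422768 ] [361.03665078 239.33139988]
```

View pics/m8.png

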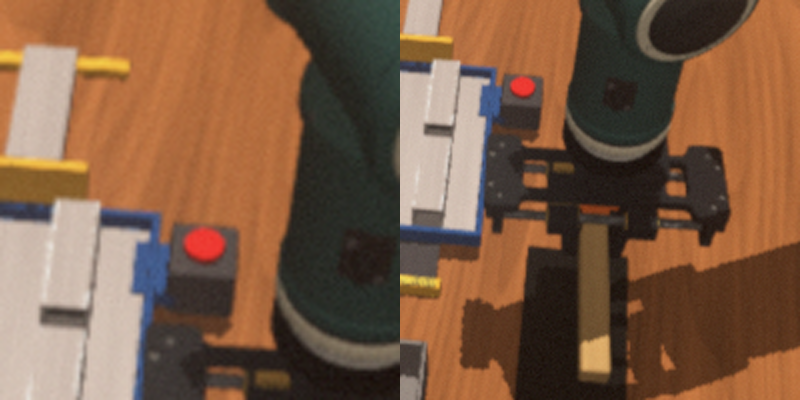

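The red pin head now sits flush on its block; it is at side-image pixel (361.5,243.5) against (360.6,243.9) expected when fully down. Next I lay the mallet back on the mat.

servo_tool(
  commands=[
    {"jaw":0,"slide":[0.3,-0.1,0],"yaw":0},
    {"jaw":0,"slide":[0.13,0,0.4],"yaw":0},
    {"jaw":0,"slide":[0,0,0.8],"yaw":0},
    {"jaw":0,"slide":[0,0,0.8],"yaw":0},
    {"jaw":0,"slide":[0,0,0.8],"yaw":0},
  ],
)

```text
time_s: 79.92
eef_pos: [0.3806, 0.2597, 0.0803]
tcp_rot: [2.083, 2.351, 0.001]
wrist_force: [0.7, -0.1, -3.2]
width: 0.0232
gripper_force: 59.9
```

servo_tool(
  commands=[
    {"jaw":0,"slide":[0,0,0.8],"yaw":0},
    {"jaw":0,"slide":[0,0,0.8],"yaw":0},
    {"jaw":0,"slide":[0,0,0.5],"yaw":0},
    {"jaw":0,"slide":[0,0,0.2],"yaw":0},
    {"jaw":0,"slide":[0,0,0],"yaw":0},
  ],
)

```text
time_s: 80.33
eef_pos: [0.3795, 0.2591, 0.0339]
tcp_rot: [-2.083, -2.351, 0.004]
wrist_force: [-0.7, 0.0, -3.3]
width: 0.0232
gripper_force: 59.9
```

servo_tool(
  commands=[
    {"jaw":0,"slide":[0,0,0],"yaw":0},
    {"jaw":0,"slide":[0,0,0],"yaw":0},
    {"jaw":0,"slide":[0,0,0],"yaw":0},
    {"jaw":0,"slide":[0,0,0],"yaw":0},
    {"jaw":0,"slide":[0,0,0],"yaw":0},
  ],
)

```text
time_s: 80.75
eef_pos: [0.3807, 0.2601, 0.0358]
tcp_rot: [2.083, 2.352, 0.002]
wrist_force: [-0.1, -1.3, -3.2]
width: 0.0232
gripper_force: 59.9
```

```bash
python3 go.py .38,.2597,.0206,1.692
```

```text
t80.8 p [0.3807 0.2601 0.0358] ang 1.6920 tilt [0.001 0.001] F [-0.1 -1.3 -3.2] w 0.0232 q [0.55 0.1  2.23 0.   0.8  0.42]
yaw 0.00 slide [-0.01 -0.04  0.76]
```

servo_tool(
  commands=[
    {"jaw":0,"slide":[0,0,0.2],"yaw":0},
    {"jaw":0,"slide":[0,0,0.2],"yaw":0},
    {"jaw":0,"slide":[0,0,0.15],"yaw":0},
    {"jaw":0,"slide":[0,0,0.1],"yaw":0},
    {"jaw":0,"slide":[0,0,0.08],"yaw":0},
  ],
)

```text
time_s: 81.17
eef_pos: [0.3799, 0.2596, 0.0199]
tcp_rot: [-2.083, -2.352, 0.001]
wrist_force: [-0.0, 0.3, -3.0]
width: 0.0232
gripper_force: 59.9
```

servo_tool(
  commands=[
    {"jaw":0,"slide":[0,0,0],"yaw":0},
    {"jaw":0,"slide":[0,0,0],"yaw":0},
    {"jaw":0,"slide":[0,0,0],"yaw":0},
    {"jaw":0,"slide":[0,0,0],"yaw":0},
    {"jaw":0,"slide":[0,0,0],"yaw":0},
  ],
  squeeze=10,
)

```text
time_s: 81.58
eef_pos: [0.3804, 0.2599, 0.0206]
tcp_rot: [2.083, 2.352, 0.0]
wrist_force: [-0.0, -0.6, -3.0]
width: 0.0242
gripper_force: 10.0
```

servo_tool(
  commands=[
    {"jaw":0.5,"slide":[0,0,0],"yaw":0},
    {"jaw":0.5,"slide":[0,0,0],"yaw":0},
    {"jaw":0.5,"slide":[0,0,0],"yaw":0},
    {"jaw":0.5,"slide":[0,0,0],"yaw":0},
    {"jaw":0.5,"slide":[0,0,0],"yaw":0},
  ],
)

```text
time_s: 82.0
eef_pos: [0.3805, 0.2599, 0.0208]
tcp_rot: [2.083, 2.352, 0.001]
wrist_force: [-1.1, -0.7, -0.3]
width: 0.0439
gripper_force: 0.0
```

servo_tool(
  commands=[
    {"jaw":0.5,"slide":[0,0,-0.3],"yaw":0},
    {"jaw":0.5,"slide":[0,0,-0.7],"yaw":0},
    {"jaw":0.5,"slide":[0,0,-0.9],"yaw":0},
    {"jaw":0.5,"slide":[0,0,-0.9],"yaw":0},
    {"jaw":0.5,"slide":[0,0,-0.9],"yaw":0},
  ],
)

```text
time_s: 82.42
eef_pos: [0.3801, 0.2597, 0.0956]
tcp_rot: [-2.083, -2.352, 0.0]
wrist_force: [0.9, 0.2, 0.2]
width: 0.044
gripper_force: 0.0
```

servo_tool(
  commands=[
    {"jaw":0.5,"slide":[-0.3,0,-0.9],"yaw":0},
    {"jaw":0.5,"slide":[-0.9,0,-0.9],"yaw":0},
    {"jaw":0.5,"slide":[-0.9,0,-0.5],"yaw":0},
    {"jaw":0.5,"slide":[-0.9,0,0],"yaw":0},
    {"jaw":0.5,"slide":[-0.9,0,0],"yaw":0},
  ],
)

```text
time_s: 82.83
eef_pos: [0.3905, 0.182, 0.1422]
tcp_rot: [2.081, 2.351, 0.004]
wrist_force: [-0.7, -0.5, -0.8]
width: 0.0443
gripper_force: 0.0
```

servo_tool(
  commands=[
    {"jaw":0.5,"slide":[-1,0,0],"yaw":0},
    {"jaw":0.5,"slide":[-1,0,0],"yaw":0},
    {"jaw":0.5,"slide":[-1,0,0],"yaw":0},
    {"jaw":0.5,"slide":[-1,0,0],"yaw":0},
    {"jaw":0.5,"slide":[-1,0,0],"yaw":0},
  ],
)

```text
time_s: 83.25
eef_pos: [0.4018, 0.0821, 0.141]
tcp_rot: [2.082, 2.352, 0.001]
wrist_force: [0.1, -0.5, 0.3]
width: 0.0442
gripper_force: 0.0
```

servo_tool(
  commands=[
    {"jaw":0.5,"slide":[-1,0.5,0],"yaw":0},
    {"jaw":0.5,"slide":[-1,0.5,0],"yaw":0},
    {"jaw":0.5,"slide":[-1,0.5,0],"yaw":0},
    {"jaw":0.5,"slide":[-1,0.5,0],"yaw":0},
    {"jaw":0.5,"slide":[-1,0,0],"yaw":0},
  ],
)

```text
time_s: 83.67
eef_pos: [0.4555, -0.0124, 0.1415]
tcp_rot: [2.082, 2.35, 0.002]
wrist_force: [0.9, -0.3, 0.1]
width: 0.0443
gripper_force: 0.0
```

servo_tool(
  commands=[
    {"jaw":0.5,"slide":[-1,0,0],"yaw":0},
    {"jaw":0.5,"slide":[-1,0,0],"yaw":0},
    {"jaw":0.5,"slide":[-1,0,0],"yaw":0},
    {"jaw":0.5,"slide":[-1,0,0],"yaw":0},
    {"jaw":0.5,"slide":[0,0,0],"yaw":0},
  ],
)

```text
time_s: 84.08
eef_pos: [0.4639, -0.0934, 0.1412]
tcp_rot: [2.084, 2.348, -0.0]
wrist_force: [-0.0, 0.4, -0.6]
width: 0.0441
gripper_force: 0.0
```

```bash
python3 - <<'E'
from h import *
ob()
a=ctrl.snapshot("side")["pixels"][110:440,190:450]; b=ctrl.snapshot("top")["pixels"][130:380,110:520]
cv2.imwrite("pics/m9.png",np.hstack([cv2.resize(a,(315,400)),cv2.resize(b,(485,400))]))
E
```

```text
t84.1 p [ 0.4639 -0.0934  0.1412] ang 1.6897 tilt [ 0.001 -0.001] F [-0.   0.4 -0.6] w 0.0441 q [-0.25 -0.03  2.13 -0.    1.03 -0.37]
```

View pics/m9.png

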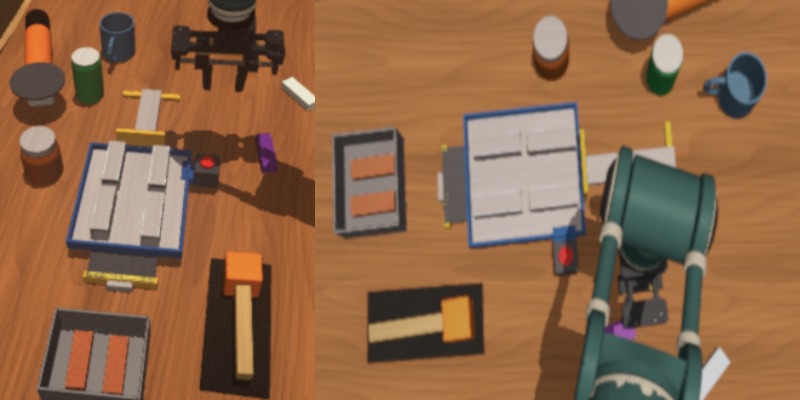

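Both views agree. The scraps are in the bin, the four tubes are flat in the homed sled, the pin is down and the mallet is on its mat. The can, jar and mug have not moved.

```bash
python3 -c "
from rig import ctrl
print(ctrl.sign_off())"
```

```text
the job is handed in; nothing more can be done
None
```

The job is done and handed in at about 84 s: both scraps are in the bin, all four tubes lie flat on the sled, the sled is home against its stop, the red pin is fully down, and the mallet is back on its mat. The last tube's end caught the yellow plate while being lowered, and I levelled it on the tray floor.

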